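# Seat the kiln controller's card

### The job

Fit the control card to the kiln's controller: take the card from the wooden rack, slide it down between the two white card guides of the open blue box, press it down until its connector gives way a few millimetres (firmly, but never more than 18 N), then let go and swing both red levers all the way upright so that they drive the card home and hold it there. Do not push the levers harder than 25 N, and leave the mug, the graphite pad and the screwdriver where they are.

Things in the scene. Friction and masses are not known exactly. Their poses are not given: they have to be found in the camera images.
- card_center (a point): Centre of the loose card (0.2 kg, 96 mm high, same either way round); y along its width, x through it, z up. Green board 100 (y) x 4 (x) x 60 mm high; on it an aluminium bar 116 (y) x 12 (x) x 10 mm, its top 22 mm above this point; on the bar a black grip 40 (y) x 14 (x) x 26 mm, 22 to 48 mm above this point: grasp it across x. Starts upright in the rack, lower edge 8 mm above the table.
- rack: Fixed wooden rack, 70 (x) x 130 (y) x 32 mm high, origin at the centre of its underside on the table; a slot along its y, 8 mm wide and 24 mm deep, holds the card upright.
- housing: Fixed open blue controller box, 130 (x) x 190 (y), walls 52 mm high, origin at the centre of its underside on the table. Its two white card guides stand at y = -59 to -44 and 44 to 59, up to 74 mm high; the card goes in from above, its width along the box's y, centred on x = y = 0, with 1 mm play each way in the grooves; the top 8 mm flare out by 2 mm.
- connector_zone (a point): Fixed point on the box, 35 mm above the table between the guides. The connector here is set higher or lower on each box: the card's lower edge meets it 29 to 40 mm above the table. It resists with 8 N, plus 1.5 N per mm of travel (9 mm when home); up to 5 mm it does not spring back. The levers catch the card once it is 3 mm in (13 N). Over 18 N with the levers open damages it: stop by feel.
- lever_left (a joint): Red lever on the box's +y side (lever_right: -y side). Pivot at x 0, y 68, z 84 to 95 mm in the box frame, rising with the connector; axis along x. Arm 70 mm long to a 14 mm ball. Value in rad: 0 = closed at its stop, arm upright; 1 = fully open, arm tipped away from the card. Starts at 0.8 to 1 and stays where left. Its nose presses the end of the card's bar down; if the card is too high it jams.
- lever_right (a joint): The mirror image of lever_left, on the box's -y side, pivot at y = -68 mm; same values. To close a lever push its ball from outside towards the card, following its arc (a finger sliding on the ball drags): about 2 N when free, 6 to 18 N as it drives the card home, then it is rigid at its stop. The first may stop 0.2 short until the other is closed: go back to it. More than 25 N bends it.
- card: The same card, its origin at the centre of its lower edge, 48 mm below card_center.
- mug: Loose steel mug, 84 mm across, 95 mm high, origin at the centre of its foot; a bystander, leave alone.
- pad: Loose dark graphite pad 100 x 140 x 20 mm lying flat, origin at the centre of its underside; a bystander, leave alone.
- screwdriver: Loose screwdriver 180 mm long lying flat near the robot; a bystander, leave alone.
There are look-alikes about, which are no part of the job. Leave any pink or purple look-alike of the card alone.

How it is judged (in metres and radians):
On the way, in this order (a step that is already met when the one before it is completed fails the run):
1. the card is down between both guides on its connector (its lower edge less than 42 mm above the table, centred within 5 mm) with both levers still open (over 0.6 rad) (x of card_center in the frame of housing between -0.004 and 0.004 m and y of card_center in the frame of housing between -0.005 and 0.005 m and z of card_center in the frame of housing below 0.09 m and value of joint each of lever_left, lever_right above 0.6 rad), for 0.2 s.
2. both levers are swung closed (under 0.1 rad) over the card (z of card_center in the frame of housing below 0.0815 m and value of joint each of lever_left, lever_right below 0.1 rad), for 0.2 s.
At the end, for the whole second after the job is handed in: The card stands upright (within 0.06 rad) in both guides, centred within 4 mm in x and 5 mm in y of the box, its lower edge not over 33.5 mm above the table, at rest and released, and both levers are closed (each under 0.1 rad), holding it down (all of step 2 and x of card_center in the frame of housing between -0.004 and 0.004 m and y of card_center in the frame of housing between -0.005 and 0.005 m and z of card_center in the frame of housing above 0.064 m and angle between card_center's own z axis and vertical below 0.06 rad and linear speed of card below 0.01 m/s); the robot touches nothing.
It fails at once if the card was forced: more than 18 N between card and box (guides or connector) while both levers were still open (over 0.5 rad) (contact force between card and housing above 18 N and value of joint each of lever_left, lever_right above 0.5 rad).
It fails at once if a finger pushed on a lever or on the box with more than 25 N (contact force between the fingers and housing above 25 N).
It fails at once if a bystander (mug, graphite pad or screwdriver) was moved by more than 20 mm (distance of any of mug, pad, screwdriver from where it was at the start of the episode above 0.02 m).
It also fails if it takes over 72 s, if anything falls off the work surface, if the arm or the gripper's body presses on something with over 40 N, if the wrist force passes 120 N, or if a joint passes its speed limit or range.

### The arm

A 6-joint arm with a two-finger parallel gripper is mounted at the origin on the work surface. World frame = base frame: x ahead of the robot, y to its left, z up, the work surface at z = 0. Lengths are in mm, angles in rad, forces in N, time in s.
With the tool pointing down it reaches from about 300 to 775 mm from the base axis. Payload 14.6 kg.
Tool frame: the origin (TCP) lies midway between the tips of the shut fingers; the grasp point (between the pads) lies 19 mm behind it; z points along the fingers, y is the direction in which the jaws open and shut (so a half turn about z gives the same grasp; the last joint's range is limited). The gripper opens to 94 mm and grips with 3 to 60 N. Pads are 16 mm wide; open, the fingers measure 119 mm over their backs; the gripper's body (75 mm by 177 mm) begins 78 mm behind the grasp point.
Start: joints at [1.073, 0.3, 1.521, -0, 1.321, -0.067], TCP at [229.675, 499.739, 205.446] pointing down, gripper open.
Joint ranges: [-3.03, 3.03], [-0.79, 2.21], [0.23, 2.52], [-1.04, 4.18], [0, 3.07], [-2.55, 2.55]. Speed limits (rad/s): [2.22, 2.22, 2.57, 3.14, 3.14, 3.14].

### API

Orientations are given as [roll, pitch, yaw] about the fixed x, y, z axes, in that order (R = Rz(yaw) Ry(pitch) Rx(roll)).
In Python, from cell import read_state, camera, get_calibration, sign_off gives the robot as it stands.
- The arm moves only by the tool carry_out, never from a script. Its argument "series" is a list of rows, each an object with "delta_pos": the shift along the world's x, y, z in mm, a list of three; "turn": the turn, a rotation vector about the world's x, y, z in rad, a list of three; "hand": the opening, from 0 (shut) to 1 (fully open). A call has 1 to 8 rows; each row is the pose to reach, as a shift and turn from the pose commanded when the call began; what a row does not reach only later rows make up. A row lasts 1/8 s, in which the tool goes at most 62.5 mm and 10.7 degrees, less where a joint would pass 70% of its speed; a pose out of reach is approached as far as the arm can. A call with a gripper value outside its range is refused whole. The fingers move at their own pace and stop on an object; "squeeze" is the grip in N (left out, the last holds). Time passes only in rows, so rows that repeat a pose let the fingers close. It gives the time, the measured TCP pose, the force and the opening at its end, in the units of the state.
- read_state(): the state, without advancing time (a new reading comes with each control period).
- camera(name): name is "side" or "top" or "wrist"; returns the picture (480x640x3 uint8, red, green, blue); there is no depth.
- get_calibration(name): a dict with "intrinsics" (3x3 intrinsics, pixels), "pose" (4x4, takes a point from camera to world coordinates). Camera axes: x right, y down, z forward; pixel columns grow to the right and rows downward; lengths in mm; the calibration is good to about 2 mm. A picture is of the moment at which its call begins: read the wrist's pose just before it. get_calibration takes no time and is no camera call; for the wrist camera it gives the pose at the moment of the call.
- sign_off(): hands the job in, once; it reports no verdict.
The state is a dict: "clock": time; "joints": joint angles; "qd": joint speeds; "effort": joint torques, N m; "eef_pos": TCP position; "eef_rot": TCP orientation; "wrist_force": force on the tool from outside, world axes, zero at the start; "moment": the same for the moment, N m; "finger_gap": finger opening in mm.
Only numpy, scipy, OpenCV 4.12 (cv2) and the standard library are available. Lean on these libraries where they do the work, as an engineer would, in place of code of your own. Each camera call takes 0.05 s, during which the arm holds its last target.

## Working session

There is one attempt and no reset: what is moved stays moved. The work goes in short steps, Python scripts to look and compute and a tool call to move; the robot and the scene stay as the last step left them, time stands still between calls to the robot, and variables do not carry over. Pictures are saved under pics/ and viewed, and the job is handed in when it is done.

Besides the shell and the picture viewer there is one more tool, called after "Call:" as name(argument=value, ...) on one line, values as JSON. carry_out: Moves the arm, as the interface text tells. Its arguments: {"type":"object","properties":{"series":{"type":"array"},"squeeze":{"type":"number"}},"required":["series"]}

```bash
mkdir -p pics; ls; python3 - <<'E'
from cell import *
import cv2,numpy as np
s=read_state();print(s)
for n in ["side","top","wrist"]:
    c=get_calibration(n);print(n,np.round(np.array(c["intrinsics"]),1).tolist(),np.round(np.array(c["pose"]),3).tolist())
    cv2.imwrite(f"pics/a_{n}.png",camera(n)[:,:,::-1])
E
```

```text
pics
{'clock': 0.0, 'joints': array([ 1.07340864e+00,  3.00480907e-01,  1.52159501e+00, -6.58885731e-05,
        1.32066261e+00, -6.65958459e-02]), 'qd': array([ 0.00137564, -0.00122859,  0.00095251, -0.00144454, -0.0003547 ,
       -0.00078376]), 'effort': array([-2.99133862e-03, -5.31815708e+01, -3.52731264e+01,  7.05914805e-02,
        2.45326204e-02, -8.67112180e-05]), 'eef_pos': array([229.56661165, 499.51273635, 204.87505154]), 'eef_rot': array([-3.14044508e+00, -1.25756047e-05,  2.71081715e+00]), 'wrist_force': array([ 0.05817554, -0.967374  ,  0.19757001]), 'moment': array([-0.03306014, -0.05130726,  0.06322688]), 'finger_gap': 93.88996104208893}
side [[443.8, 0.0, 318.9], [0.0, 443.8, 233.0], [0.0, 0.0, 1.0]] [[0.735, -0.535, 0.417, 28.664], [-0.678, -0.576, 0.456, -595.028], [-0.004, -0.618, -0.786, 927.339], [0.0, 0.0, 0.0, 1.0]]
top [[478.8, 0.0, 319.5], [0.0, 478.8, 244.0], [0.0, 0.0, 1.0]] [[-0.024, -0.993, 0.118, 350.084], [-0.999, 0.02, -0.029, -80.405], [0.026, -0.118, -0.993, 1047.985], [0.0, 0.0, 0.0, 1.0]]
wrist [[389.9, 0.0, 322.9], [0.0, 389.9, 245.1], [0.0, 0.0, 1.0]] [[0.419, 0.882, 0.216, 166.421], [0.908, -0.407, -0.1, 529.018], [-0.0, 0.238, -0.971, 385.025], [0.0, 0.0, 0.0, 1.0]]
```

View pics/a_side.png

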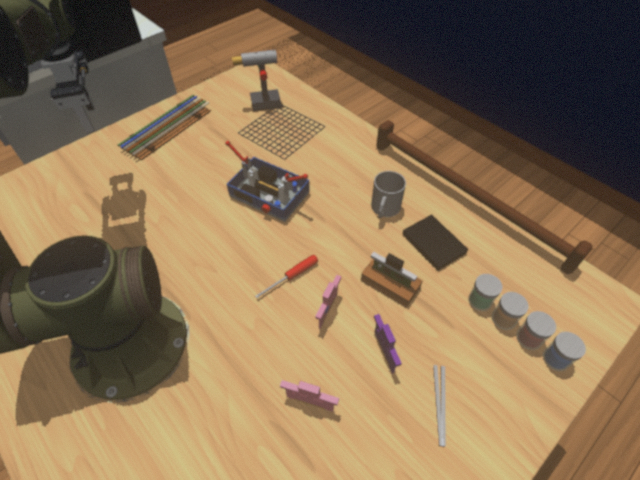

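View pics/a_top.png

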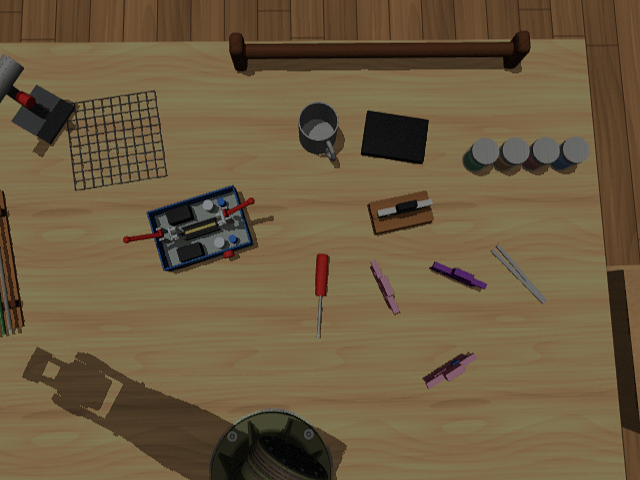

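View pics/a_wrist.png

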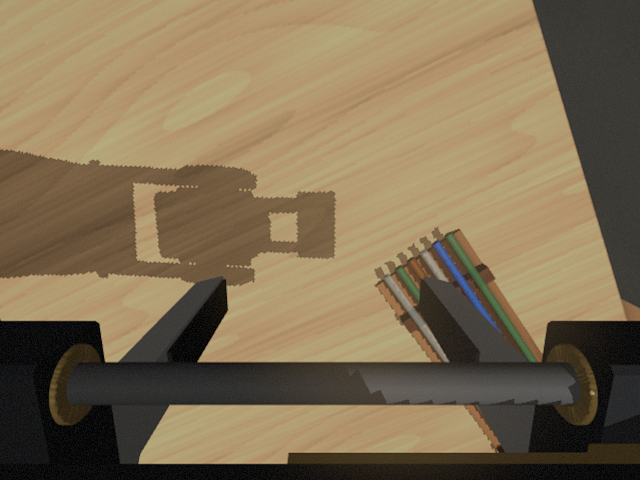

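The loose card is in the wooden rack at top (404,210), side (393,270). The look-alikes are pink at top (385,287) and (450,370), and purple at (458,276). The box is at top (200,228) and its lever balls are near (126,240) and (250,202). Next I'll enlarge these and measure.

```bash
cat > h.py <<'E'
from cell import *
import cv2,numpy as np
def ray(cal,u,v):
    K=np.array(cal["intrinsics"]);P=np.array(cal["pose"])
    d=P[:3,:3]@np.linalg.solve(K,[u,v,1.]);return P[:3,3],d
def onz(cal,u,v,z):
    o,d=ray(cal,u,v);return o+d*(z-o[2])/d[2]
def proj(cal,p):
    K=np.array(cal["intrinsics"]);P=np.array(cal["pose"])
    q=K@(P[:3,:3].T@(np.array(p,float)-P[:3,3]));return q[:2]/q[2]
def tri(rays):
    A=np.zeros((3,3));b=np.zeros(3)
    for o,d in rays:
        d=d/np.linalg.norm(d);M=np.eye(3)-np.outer(d,d);A+=M;b+=M@o
    return np.linalg.solve(A,b)
def crop(im,x0,y0,x1,y1,f,name):
    cv2.imwrite(name,cv2.resize(im[y0:y1,x0:x1],None,fx=f,fy=f,interpolation=cv2.INTER_CUBIC))
E
python3 - <<'E'
from h import *
a=cv2.imread("pics/a_top.png");b=cv2.imread("pics/a_side.png")
o=np.hstack([cv2.resize(a[180:280,110:280],(680,400),interpolation=2)])
p=np.hstack([cv2.resize(a[180:250,355:455],(400,280)),cv2.resize(b[235:305,340:440],(400,280))])
o=cv2.copyMakeBorder(o,0,0,0,120,0)
cv2.imwrite("pics/b1.png",np.vstack([o[:320],p]))
crop(b,210,130,330,230,6,"pics/b2.png")
c=get_calibration("top")
print("card bar ends z~78", onz(c,378,213,78),onz(c,431,203,78))
m=cv2.inRange(cv2.cvtColor(a,cv2.COLOR_BGR2HSV),(100,120,40),(130,255,255))
m[:170]=0;m[290:]=0;m[:,:130]=0;m[:,280:]=0
k=cv2.minAreaRect(cv2.findNonZero(m));print(k)
for q in cv2.boxPoints(k): print(q,onz(c,*q,52)[:2])
E
```

```text
card bar ends z~78 [ 527.05122358 -230.84126214   78.        ] [ 546.03412975 -341.98642224   78.        ]
((198.22921752929688, 227.5592041015625), (60.82853317260742, 91.8450698852539), 72.47443389892578)
[145.27959 212.3854 ] [542.23020973 253.55519247]
[232.86147 184.72797] [598.25577296  71.07086692]
[251.17885 242.733  ] [473.78166089  33.27392557]
[163.59697 270.39044] [419.93656164 213.78126373]
```

View pics/b1.png

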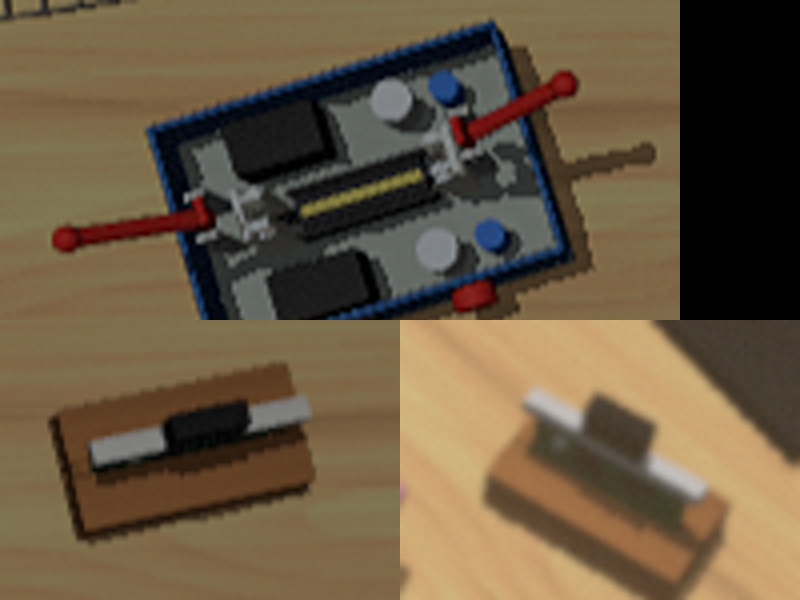

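View pics/b2.png

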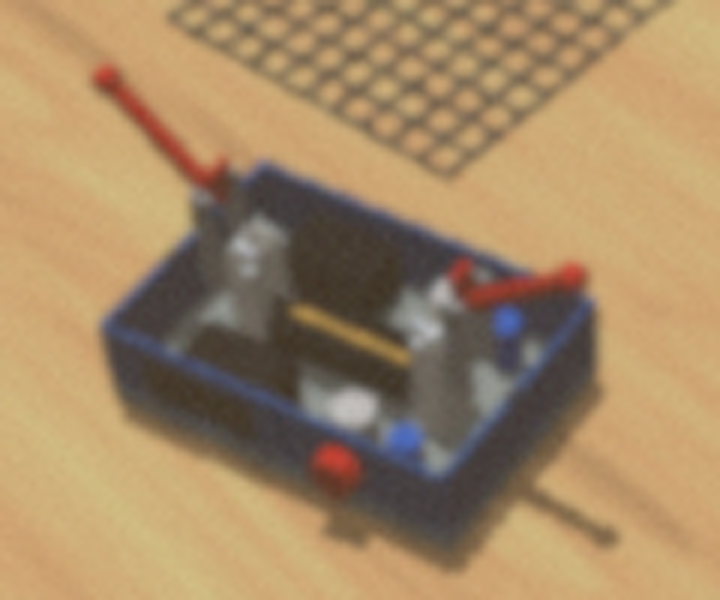

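Confirmed: the card with the green board, aluminium bar and black grip stands in the rack. The box centre is about (508,143) with yaw about 0.297, and its sides check at 191 x 130. The card is at about (536,-286) with yaw about 0.17. I'll move over the box first for a closer look.

Call:
carry_out(series=[{"delta_pos": [35, -45, 20], "turn": [0, 0, -0.1], "hand": 1}, {"delta_pos": [70, -90, 40], "turn": [0, 0, -0.2], "hand": 1}, {"delta_pos": [110, -140, 60], "turn": [0, 0, -0.32], "hand": 1}, {"delta_pos": [150, -190, 70], "turn": [0, 0, -0.44], "hand": 1}, {"delta_pos": [190, -240, 70], "turn": [0, 0, -0.56], "hand": 1}, {"delta_pos": [230, -290, 70], "turn": [0, 0, -0.7], "hand": 1}, {"delta_pos": [278, -357, 70], "turn": [0, 0, -0.84], "hand": 1}, {"delta_pos": [278, -357, 70], "turn": [0, 0, -0.84], "hand": 1}])

```text
clock: 1.15
eef_pos: [508.8, 140.2, 275.0]
eef_rot: [-3.141, 0.0, 1.866]
wrist_force: [0.4, 0.2, -0.9]
finger_gap: 93.9
```

```bash
cat > snap.py <<'E'
import sys
from h import *
n=sys.argv[1]
cam=sys.argv[2] if len(sys.argv)>2 else "wrist"
c=get_calibration(cam);im=camera(cam)[:,:,::-1]
cv2.imwrite(f"pics/{n}.png",im);np.savez(f"{n}.npz",**c)
s=read_state();print(s["clock"],np.round(s["eef_pos"],1),np.round(s["eef_rot"],4),np.round(s["wrist_force"],1),round(s["finger_gap"],1))
E
python3 snap.py c_box
```

```text
1.2 [509.9 138.7 274.8] [-3.1408e+00  7.0000e-04  1.8670e+00] [ 0.7 -1.5 -2. ] 94.1
```

View pics/c_box.png

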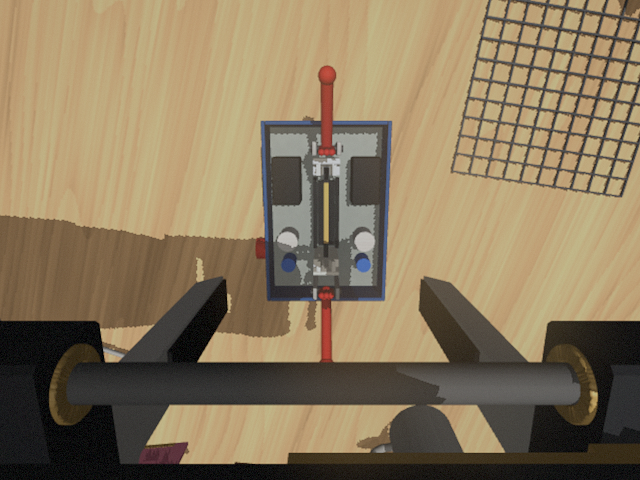

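Wrist view of the box: rim corners near (261,121), (392,121), (384,300) and (268,300). The connector's yellow strip is around (326,210), the far ball at (327,74), and the near lever runs along x≈326. I'll measure these precisely.

```bash
python3 - <<'E'
from h import *
a=cv2.imread("pics/c_box.png");c=dict(np.load("c_box.npz"))
h=cv2.cvtColor(a,cv2.COLOR_BGR2HSV)
m=cv2.inRange(h,(100,100,40),(130,255,255));m[:110]=0;m[310:]=0;m[:,:250]=0;m[:,400:]=0
pts=cv2.findNonZero(m)[:,0,:]
# outer rim points unprojected on z=52
cnt=max(cv2.findContours(m,cv2.RETR_EXTERNAL,2)[0],key=cv2.contourArea)[:,0,:]
W=np.array([onz(c,u,v,52)[:2] for u,v in cnt],np.float32)
r=cv2.minAreaRect(W);print("box wrist",r,cv2.boxPoints(r))
y=cv2.inRange(h,(18,90,120),(32,255,255));y[:175]=0;y[250:]=0;y[:,:310]=0;y[:,345:]=0
p=cv2.findNonZero(y);q=cv2.minAreaRect(p);print("yellow",q,[onz(c,*q[0],z)[:2] for z in (25,35)])
b=cv2.resize(a[50:370,230:420],None,fx=3.2,fy=1.85*1,interpolation=2)
crop(a,250,130,400,310,3.3,"pics/c1.png")
red=cv2.inRange(h,(0,120,90),(8,255,255))|cv2.inRange(h,(172,120,90),(180,255,255))
red[:50]=0;red[110:]=0;cc=max(cv2.findContours(red,0,2)[0],key=cv2.contourArea)
print(cv2.boundingRect(cc),cv2.minEnclosingCircle(cc[cc[:,0,1]<84]))
E
```

```text
box wrist ((570.445556640625, 162.41162109375), (2.3609132766723633, 187.3144073486328), 16.794103622436523) [[542.25476 251.7332 ]
 [596.3761   72.4079 ]
 [598.63635  73.09004]
 [544.515   252.41534]]
yellow ((326.0, 211.5), (59.0, 4.0), 90.0) [array([510.87285666, 143.67148578]), array([510.34560376, 145.13487953])]
(319, 66, 17, 44) ((327.0853576660156, 74.67073059082031), 9.203423500061035)
```

View pics/c1.png

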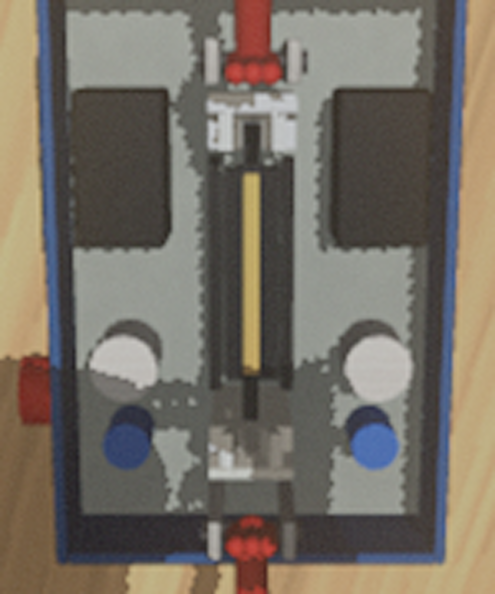

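```bash
python3 - <<'E'
from h import *
a=cv2.imread("pics/c_box.png");c=dict(np.load("c_box.npz"))
h=cv2.cvtColor(a,cv2.COLOR_BGR2HSV)
m=cv2.inRange(h,(100,100,30),(130,255,255));m[:110]=0;m[310:]=0;m[:,:255]=0;m[:,400:]=0
m=cv2.morphologyEx(m,cv2.MORPH_OPEN,np.ones((2,2)))
pts=cv2.convexHull(cv2.findNonZero(m))[:,0,:].astype(float)+0.0
W=np.array([onz(c,u,v,52)[:2] for u,v in pts],np.float32)
r=cv2.minAreaRect(W);B=cv2.boxPoints(r);print(r);print(B)
d1=B[1]-B[0];d2=B[2]-B[1];L=d1 if np.linalg.norm(d1)>150 else d2
L=L if L[1]>0 else -L
print("yaw",np.arctan2(-L[0],L[1]))
# guide groove pixel candidates at z 74
for uv in [(250+250/3.3,130+122/3.3),(250+250/3.3,130+440/3.3)]: print(uv,onz(c,*uv,74)[:2])
E
```

```text
((511.3341064453125, 143.3831329345703), (128.74179077148438, 187.54534912109375), 16.866046905517578)
[[422.52533 214.446  ]
 [476.9388   34.96776]
 [600.1429   72.32027]
 [545.7294  251.79851]]
yaw 0.29436794
(325.75757575757575, 166.96969696969697) [495.49220976 191.97124093]
(325.75757575757575, 263.33333333333337) [523.58558682  99.8832276 ]
```

Call:
carry_out(series=[{"delta_pos": [4, -60, 0], "turn": [0, 0, -0.02], "hand": 1}, {"delta_pos": [8, -120, 0], "turn": [0, 0, -0.04], "hand": 1}, {"delta_pos": [12, -180, 0], "turn": [0, 0, -0.06], "hand": 1}, {"delta_pos": [16, -240, 0], "turn": [0, 0, -0.08], "hand": 1}, {"delta_pos": [20, -300, 0], "turn": [0, 0, -0.1], "hand": 1}, {"delta_pos": [24, -360, 0], "turn": [0, 0, -0.11], "hand": 1}, {"delta_pos": [27, -425, -20], "turn": [0, 0, -0.126], "hand": 1}, {"delta_pos": [27, -425, -20], "turn": [0, 0, -0.126], "hand": 1}])

```text
clock: 2.2
eef_pos: [533.7, -284.8, 253.1]
eef_rot: [-3.139, -0.002, 1.741]
wrist_force: [-0.3, 0.4, 1.0]
finger_gap: 94.2
```

```bash
python3 snap.py d_card
```

```text
2.25 [ 534.1 -283.6  253.8] [-3.1397e+00 -1.7000e-03  1.7426e+00] [-0.4 -0.4  0.4] 94.0
```

View pics/d_card.png

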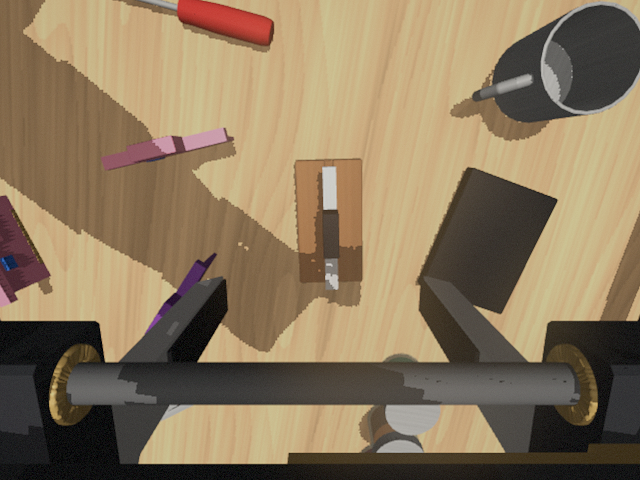

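The card bar runs from (329.5,167) to (331,290) and the grip is at about x 323–338, y 210–259. The graphite pad lies to the right at (490,240) and the mug is at the upper right. Clearance on both sides of the fingers looks sufficient.

```bash
python3 - <<'E'
from h import *
a=cv2.imread("pics/d_card.png");c=dict(np.load("d_card.npz"))
crop(a,285,150,375,310,3.7,"pics/d1.png")
e1=onz(c,329.5,167,78);e2=onz(c,331.5,290,78);print(e1,e2,(e1+e2)/2,np.linalg.norm(e1-e2),"yaw",np.arctan2(e2[0]-e1[0],e1[1]-e2[1]))
g1=onz(c,330.5,210,104);g2=onz(c,331,259,104);print(g1,g2,(g1+g2)/2,np.linalg.norm(g1-g2))
print(c["pose"].round(3))
E
```

```text
[ 529.32485233 -229.90426231   78.        ] [ 551.3056328  -344.25234772   78.        ] [ 540.31524257 -287.07830502   78.        ] 116.44157052655699 yaw 0.189910396779597
[ 535.80746334 -264.14415746  104.        ] [ 543.72496393 -306.66843835  104.        ] [ 539.76621364 -285.4062979   104.        ] 43.2550723138433
[[ 9.86000e-01  1.64000e-01  3.80000e-02  5.21878e+02]
 [ 1.69000e-01 -9.58000e-01 -2.32000e-01 -2.16729e+02]
 [-2.00000e-03  2.35000e-01 -9.72000e-01  4.33265e+02]
 [ 0.00000e+00  0.00000e+00  0.00000e+00  1.00000e+00]]
```

View pics/d1.png

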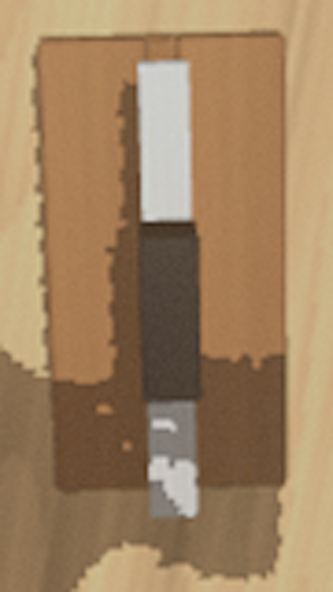

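Call:
carry_out(series=[{"delta_pos": [6, -3, -40], "turn": [0, 0, 0.018], "hand": 0.5}, {"delta_pos": [6, -3, -80], "turn": [0, 0, 0.018], "hand": 0.5}, {"delta_pos": [6, -3, -110], "turn": [0, 0, 0.018], "hand": 0.5}, {"delta_pos": [6, -3, -125], "turn": [0, 0, 0.018], "hand": 0.5}, {"delta_pos": [6, -3, -125], "turn": [0, 0, 0.018], "hand": 0.5}])

```text
clock: 2.88
eef_pos: [540.9, -284.4, 130.5]
eef_rot: [-3.141, -0.0, 1.764]
wrist_force: [-0.3, -0.2, 0.3]
finger_gap: 48.6
```

```bash
python3 snap.py e_card;python3 snap.py e_side side
```

```text
2.925 [ 541.2 -284.9  131.5] [3.1408e+00 7.0000e-04 1.7635e+00] [0.5 0.1 0.6] 47.8
2.975 [ 541.3 -285.1  132. ] [3.1401e+00 1.3000e-03 1.7633e+00] [0.1 0.3 0.1] 46.9
```

View pics/e_card.png

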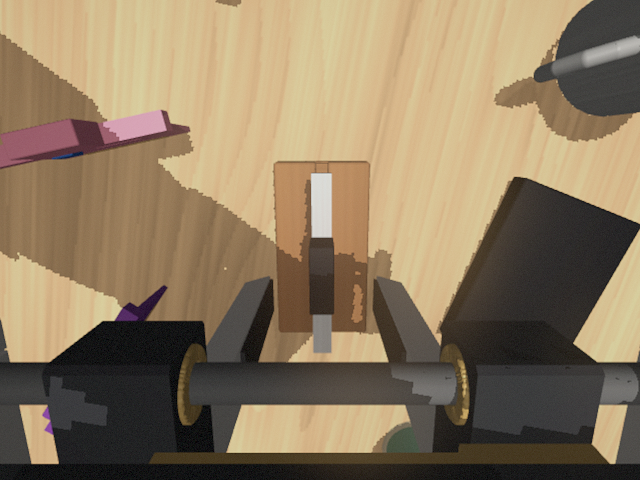

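The card is now vertical in the image (bar u≈321–322, v 172–352) and midway between the fingers.

```bash
python3 - <<'E'
from h import *
c=dict(np.load("e_card.npz"))
a,b=onz(c,321,172,78),onz(c,322,352,78);print(a,b,(a+b)/2,np.linalg.norm(a-b),np.arctan2(b[0]-a[0],a[1]-b[1]))
E
```

```text
[ 528.38871199 -228.97746852   78.        ] [ 551.14386653 -343.37721052   78.        ] [ 539.76628926 -286.17733952   78.        ] 116.6408934646708 0.19634643834115634
```

Call:
carry_out(series=[{"delta_pos": [-1, -2, -20], "turn": [0, 0, 0], "hand": 0.5}, {"delta_pos": [-1, -2, -40], "turn": [0, 0, 0], "hand": 0.5}, {"delta_pos": [-1, -2, -48], "turn": [0, 0, 0], "hand": 0.5}, {"delta_pos": [-1, -2, -48], "turn": [0, 0, 0], "hand": 0.5}])

```text
clock: 3.48
eef_pos: [539.9, -287.4, 83.1]
eef_rot: [3.141, 0.0, 1.763]
wrist_force: [0.1, -0.0, 0.8]
finger_gap: 46.9
```

Call:
carry_out(series=[{"delta_pos": [0, 0, 0], "turn": [0, 0, 0], "hand": 0}, {"delta_pos": [0, 0, 0], "turn": [0, 0, 0], "hand": 0}, {"delta_pos": [0, 0, 0], "turn": [0, 0, 0], "hand": 0}, {"delta_pos": [0, 0, 0], "turn": [0, 0, 0], "hand": 0}, {"delta_pos": [0, 0, 0], "turn": [0, 0, 0], "hand": 0}, {"delta_pos": [0, 0, 0], "turn": [0, 0, 0], "hand": 0}], squeeze=40)

```text
clock: 4.22
eef_pos: [539.8, -287.3, 82.7]
eef_rot: [3.141, 0.0, 1.763]
wrist_force: [0.2, 0.1, 2.5]
finger_gap: 13.3
```

Call:
carry_out(series=[{"delta_pos": [0, 0, 10], "turn": [0, 0, 0], "hand": 0}, {"delta_pos": [0, 0, 25], "turn": [0, 0, 0], "hand": 0}, {"delta_pos": [0, 0, 45], "turn": [0, 0, 0], "hand": 0}, {"delta_pos": [0, 0, 80], "turn": [0, 0, 0], "hand": 0}, {"delta_pos": [0, 0, 120], "turn": [0, 0, 0], "hand": 0}, {"delta_pos": [0, 0, 150], "turn": [0, 0, 0], "hand": 0}, {"delta_pos": [0, 0, 160], "turn": [0, 0, 0], "hand": 0}, {"delta_pos": [0, 0, 160], "turn": [0, 0, 0], "hand": 0}])

```text
clock: 5.22
eef_pos: [539.6, -287.2, 242.5]
eef_rot: [3.141, 0.0, 1.763]
wrist_force: [-0.0, -1.2, -2.3]
finger_gap: 13.7
```

```bash
python3 snap.py f_card;python3 snap.py f_side side
```

```text
5.275 [ 539.4 -287.1  241.5] [-3.1406e+00 -9.0000e-04  1.7628e+00] [ 0.1 -0.1 -2.1] 13.7
5.325 [ 539.3 -287.1  241.1] [-3.1401e+00 -1.3000e-03  1.7628e+00] [ 0.5 -0.2 -1.7] 13.7
```

View pics/f_card.png

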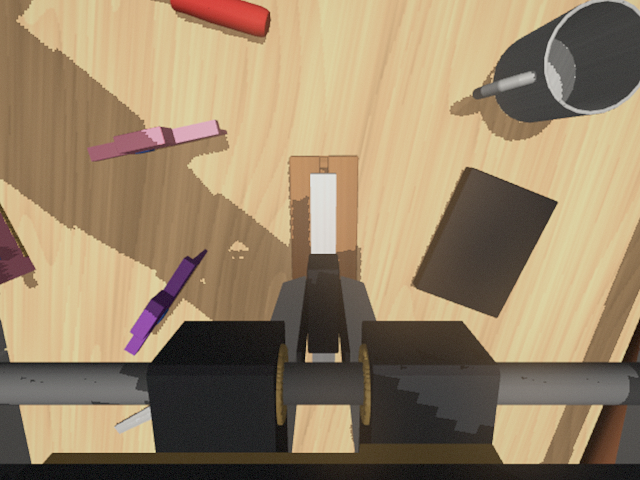

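View pics/f_side.png

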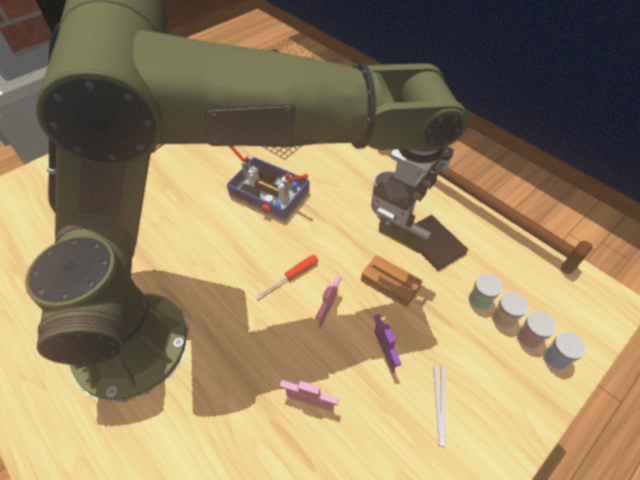

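The card is lifted and aligned in the jaws, with the bar's far end at (323,173). The rack is empty in both views. I'll compute the in-hand offset.

```bash
python3 - <<'E'
from h import *
c=dict(np.load("f_card.npz"));a=cv2.imread("pics/f_card.png")
crop(a,280,150,370,400,2.3,"pics/f1.png")
tcp=np.array([539.4,-287.1,241.8]);yaw=1.7628-np.pi/2
X=np.array([np.cos(yaw),np.sin(yaw),0]);Y=np.array([-np.sin(yaw),np.cos(yaw),0])
for u,v in [(310,173),(336,173),(309,254),(337,254),(323,362)]:
    p=onz(c,u,v,tcp[2]-5)-tcp;print((u,v),p@X,p@Y)
print(proj(c,tcp),proj(c,tcp+[0,0,-5]), proj(c,tcp+58*Y+[0,0,-5]))
E
```

```text
(310, 173) -6.370254034420864 58.73028926994009
(336, 173) 5.829634884447971 58.716235346977356
(309, 254) -7.2167689992610695 19.382800436106375
(337, 254) 6.593413160960796 19.364555316897594
(323, 362) -0.37417123284709625 -39.810609607217025
[323.68489373 294.62757744] [323.65791942 291.05170959] [323.57749405 174.56280125]
```

View pics/f1.png

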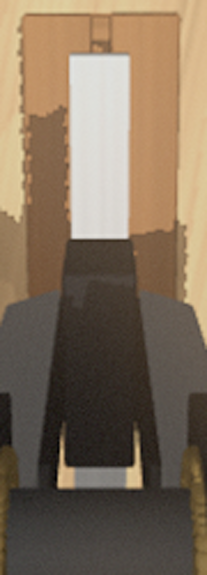

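Call:
carry_out(series=[{"delta_pos": [-2, 30, 10], "turn": [0, 0, 0.01], "hand": 0}, {"delta_pos": [-6, 90, 20], "turn": [0, 0, 0.02], "hand": 0}, {"delta_pos": [-10, 150, 20], "turn": [0, 0, 0.035], "hand": 0}, {"delta_pos": [-14, 210, 20], "turn": [0, 0, 0.05], "hand": 0}, {"delta_pos": [-18, 270, 20], "turn": [0, 0, 0.065], "hand": 0}, {"delta_pos": [-22, 330, 20], "turn": [0, 0, 0.08], "hand": 0}, {"delta_pos": [-26, 390, 20], "turn": [0, 0, 0.095], "hand": 0}, {"delta_pos": [-29, 420, 20], "turn": [0, 0, 0.103], "hand": 0}])

```text
clock: 6.32
eef_pos: [509.8, 135.3, 261.2]
eef_rot: [-3.14, -0.0, 1.868]
wrist_force: [0.4, 0.4, -2.1]
finger_gap: 13.7
```

Call:
carry_out(series=[{"delta_pos": [0, 11, -10], "turn": [0, 0, 0], "hand": 0}, {"delta_pos": [0, 11, -20], "turn": [0, 0, 0], "hand": 0}, {"delta_pos": [0, 11, -20], "turn": [0, 0, 0], "hand": 0}, {"delta_pos": [0, 11, -20], "turn": [0, 0, 0], "hand": 0}])

```text
clock: 6.82
eef_pos: [510.9, 142.8, 242.5]
eef_rot: [-3.142, 0.0, 1.864]
wrist_force: [0.3, 1.0, -0.9]
finger_gap: 13.7
```

```bash
python3 snap.py g_box;python3 snap.py g_side side
```

```text
6.875 [510.9 143.  242.7] [3.1412e+00 1.0000e-04 1.8646e+00] [ 0.4  0.4 -1.2] 13.7
6.925 [510.9 143.1 242.8] [3.1411e+00 1.0000e-04 1.8648e+00] [-0.2 -0.2 -2.5] 13.5
```

View pics/g_box.png

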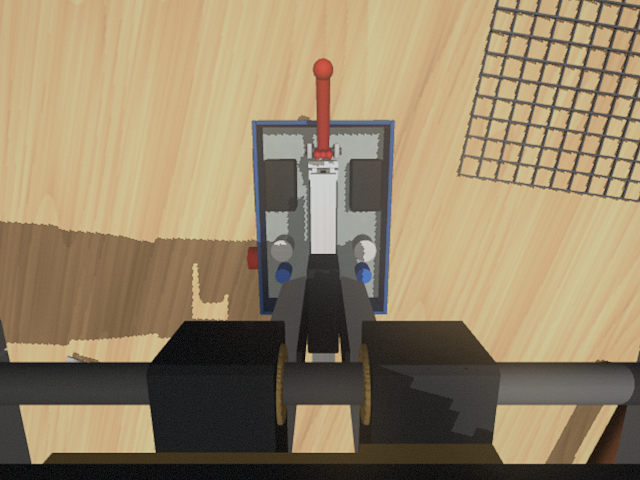

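View pics/g_side.png

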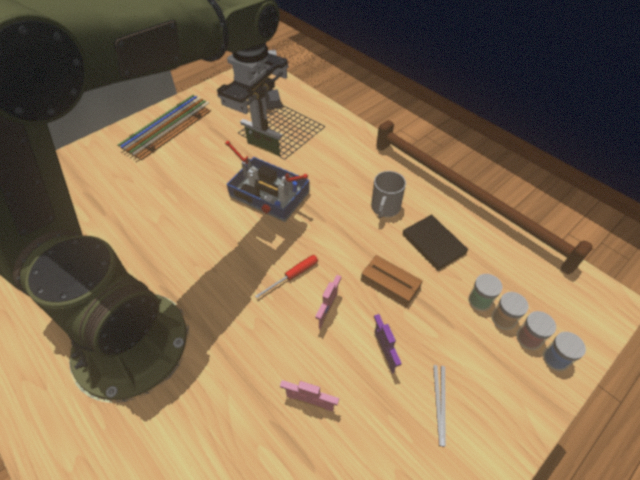

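The card hangs over the box. The rim corners are now near (253,122), (394,122), (386,313) and (260,313). The far lever points straight up the image at u≈323. I'll measure the offset in the tool frame.

```bash
python3 - <<'E'
from h import *
c=dict(np.load("g_box.npz"));a=cv2.imread("pics/g_box.png")
crop(a,245,50,405,325,2.15,"pics/g1.png")
crop(a,290,130,360,200,8,"pics/g2.png")
tcp=np.array([510.9,143.0,242.6]);yaw=1.8646-np.pi/2
X=np.array([np.cos(yaw),np.sin(yaw),0]);Y=np.array([-np.sin(yaw),np.cos(yaw),0])
h=cv2.cvtColor(a,cv2.COLOR_BGR2HSV)
m=cv2.inRange(h,(100,100,30),(130,255,255))
m[:115]=0;m[320:]=0
L=[];R=[]
for v in range(130,235,3):
    r=np.where(m[v,245:405])[0]+245
    if len(r)<2: continue
    for u,l in((r[0],L),(r[-1]+1,R)):
        p=onz(c,u,v,52)-tcp; l.append((p@X,p@Y))
for l in (L,R):
    l=np.array(l);f=np.polyfit(l[:,1],l[:,0],1);g=abs(np.polyval(f,l[:,1])-l[:,0])<1.5
    f=np.polyfit(l[g,1],l[g,0],1);print("x at y0",np.polyval(f,0),"slope",f[0],g.sum(),len(g))
T=[]
for u in list(range(270,315,3))+list(range(335,380,3)):
    r=np.where(m[110:140,u])[0]
    if len(r): p=onz(c,u,r[0]+110,52)-tcp;T.append((p@X,p@Y))
T=np.array(T);f=np.polyfit(T[:,0],T[:,1],1);print("far edge y",f, "box centre y",f[1]-95)
B=[]
for u in list(range(265,285,3))+list(range(365,382,3)):
    r=np.where(m[295:320,u])[0]
    if len(r): p=onz(c,u,r[-1]+296,52)-tcp;B.append((p@X,p@Y))
B=np.array(B);print("near",np.median(B[:,1]),"->",np.median(B[:,1])+95)
E
```

```text
x at y0 -64.25731943009876 slope 0.0016063790554811856 35 35
x at y0 64.35408648019342 slope -0.001179629819005237 35 35
far edge y [-1.21720059e-03  9.46868658e+01] box centre y -0.3131342201016025
near -93.84636175368335 -> 1.1536382463166461
```

View pics/g2.png

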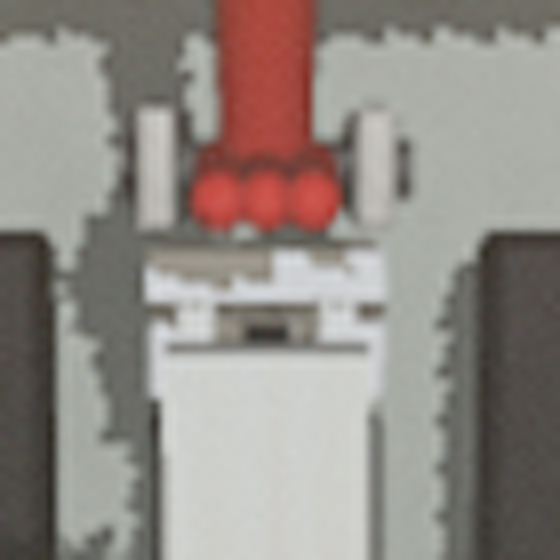

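The box centre sits at about (+0.3, +0.4) mm from the TCP with no yaw error, and the card at about (0, +0.7). The alignment is within 0.5 mm, so I'll descend to just above the guides.

Call:
carry_out(series=[{"delta_pos": [0, 0, -20], "turn": [0, 0, 0], "hand": 0}, {"delta_pos": [0, 0, -45], "turn": [0, 0, 0], "hand": 0}, {"delta_pos": [0, 0, -65], "turn": [0, 0, 0], "hand": 0}, {"delta_pos": [0, 0, -80], "turn": [0, 0, 0], "hand": 0}, {"delta_pos": [0, 0, -88], "turn": [0, 0, 0], "hand": 0}, {"delta_pos": [0, 0, -88], "turn": [0, 0, 0], "hand": 0}, {"delta_pos": [0, 0, -88], "turn": [0, 0, 0], "hand": 0}])

```text
clock: 7.8
eef_pos: [511.0, 143.8, 155.1]
eef_rot: [3.14, 0.0, 1.866]
wrist_force: [-0.3, -0.5, -2.7]
finger_gap: 13.5
```

```bash
python3 snap.py i_box;python3 snap.py i_side side; python3 - <<'E'
from h import *
a=cv2.imread("pics/i_box.png");b=cv2.imread("pics/i_side.png")
p=cv2.resize(a[90:320,230:420],(500,600),interpolation=2);q=cv2.resize(b[100:230,220:320],None,fx=3,fy=600/130,interpolation=2)
cv2.imwrite("pics/i1.png",np.hstack([p,q]))
E
```

```text
7.85 [511.  143.8 155.1] [3.1405e+00 1.0000e-04 1.8658e+00] [ 0.8 -0.4 -2.2] 13.5
7.9 [510.9 143.8 155.1] [3.1406e+00 1.0000e-04 1.8658e+00] [ 0.2 -1.  -1.6] 13.7
```

View pics/i1.png

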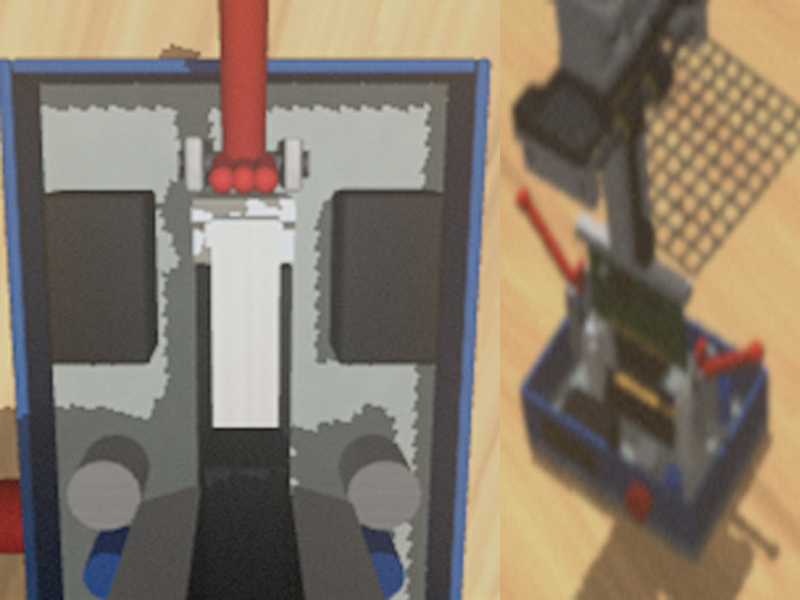

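```bash
python3 - <<'E'
from h import *
c=dict(np.load("i_box.npz"));a=cv2.imread("pics/i_box.png")
tcp=np.array([511,143.8,155.1]);yaw=1.8658-np.pi/2
X=np.array([np.cos(yaw),np.sin(yaw),0]);Y=np.array([-np.sin(yaw),np.cos(yaw),0])
h=cv2.cvtColor(a,cv2.COLOR_BGR2HSV)
m=cv2.inRange(h,(100,100,30),(130,255,255))
L=[];R=[];T=[]
for v in range(130,250,3):
    r=np.where(m[v,225:430])[0]+225
    for u,l in((r[0],L),(r[-1]+1,R)):
        p=onz(c,u,v,52)-tcp; l.append((p@X,p@Y))
for l in (L,R):
    l=np.array(l);f=np.polyfit(l[:,1],l[:,0],1);g=abs(np.polyval(f,l[:,1])-l[:,0])<1.5
    f=np.polyfit(l[g,1],l[g,0],1);print(np.polyval(f,0),f[0],g.sum(),len(g))
for u in list(range(245,305,3))+list(range(345,400,3)):
    r=np.where(m[105:140,u])[0]
    if len(r): p=onz(c,u,r[0]+105,52)-tcp;T.append((p@X,p@Y))
T=np.array(T);f=np.polyfit(T[:,0],T[:,1],1);print("far",f,f[1]-95)
for w in [(311,175),(336,175)]:
    p=onz(c,*w,150)-tcp;print(p@X,p@Y)
E
```

```text
-64.90411510054246 0.003630987419288751 40 40
63.94590957806617 0.001324940738820761 40 40
far [-9.45401514e-04  9.41749222e+01] -0.825077825962083
-5.97498530216772 58.057497692290546
5.7367310712353605 58.043321952855536
```

Call:
carry_out(series=[{"delta_pos": [0, -0.4, -2], "turn": [0, 0, 0], "hand": 0}, {"delta_pos": [0, -0.4, -4], "turn": [0, 0, 0], "hand": 0}, {"delta_pos": [0, -0.4, -6], "turn": [0, 0, 0], "hand": 0}, {"delta_pos": [0, -0.4, -8], "turn": [0, 0, 0], "hand": 0}, {"delta_pos": [0, -0.4, -10], "turn": [0, 0, 0], "hand": 0}, {"delta_pos": [0, -0.4, -12], "turn": [0, 0, 0], "hand": 0}])

```text
clock: 8.65
eef_pos: [510.7, 143.3, 142.3]
eef_rot: [-3.142, 0.0, 1.866]
wrist_force: [-0.3, -0.5, -2.2]
finger_gap: 13.5
```

Call:
carry_out(series=[{"delta_pos": [0, 0, -2], "turn": [0, 0, 0], "hand": 0}, {"delta_pos": [0, 0, -4], "turn": [0, 0, 0], "hand": 0}, {"delta_pos": [0, 0, -6], "turn": [0, 0, 0], "hand": 0}, {"delta_pos": [0, 0, -8], "turn": [0, 0, 0], "hand": 0}, {"delta_pos": [0, 0, -10], "turn": [0, 0, 0], "hand": 0}])

```text
clock: 9.28
eef_pos: [510.7, 143.3, 132.3]
eef_rot: [3.142, -0.0, 1.866]
wrist_force: [0.1, -0.3, -1.3]
finger_gap: 13.4
```

Call:
carry_out(series=[{"delta_pos": [0, 0, -2], "turn": [0, 0, 0], "hand": 0}, {"delta_pos": [0, 0, -4], "turn": [0, 0, 0], "hand": 0}, {"delta_pos": [0, 0, -6], "turn": [0, 0, 0], "hand": 0}, {"delta_pos": [0, 0, -8], "turn": [0, 0, 0], "hand": 0}, {"delta_pos": [0, 0, -10], "turn": [0, 0, 0], "hand": 0}])

```text
clock: 9.9
eef_pos: [510.7, 143.3, 122.3]
eef_rot: [-3.142, 0.0, 1.866]
wrist_force: [-0.3, 0.2, -1.7]
finger_gap: 13.6
```

Call:
carry_out(series=[{"delta_pos": [0, 0, -1], "turn": [0, 0, 0], "hand": 0}, {"delta_pos": [0, 0, -2], "turn": [0, 0, 0], "hand": 0}, {"delta_pos": [0, 0, -3], "turn": [0, 0, 0], "hand": 0}, {"delta_pos": [0, 0, -4], "turn": [0, 0, 0], "hand": 0}, {"delta_pos": [0, 0, -5], "turn": [0, 0, 0], "hand": 0}, {"delta_pos": [0, 0, -6], "turn": [0, 0, 0], "hand": 0}])

```text
clock: 10.65
eef_pos: [510.7, 143.3, 116.4]
eef_rot: [3.142, 0.0, 1.866]
wrist_force: [-0.5, -0.6, -1.7]
finger_gap: 13.8
```

Call:
carry_out(series=[{"delta_pos": [0, 0, -0.5], "turn": [0, 0, 0], "hand": 0}, {"delta_pos": [0, 0, -1], "turn": [0, 0, 0], "hand": 0}, {"delta_pos": [0, 0, -1.5], "turn": [0, 0, 0], "hand": 0}, {"delta_pos": [0, 0, -2], "turn": [0, 0, 0], "hand": 0}])

```text
clock: 11.15
eef_pos: [510.7, 143.4, 114.4]
eef_rot: [3.142, -0.0, 1.866]
wrist_force: [-0.1, -0.1, -1.9]
finger_gap: 13.8
```

Call:
carry_out(series=[{"delta_pos": [0, 0, -0.5], "turn": [0, 0, 0], "hand": 0}, {"delta_pos": [0, 0, -1], "turn": [0, 0, 0], "hand": 0}, {"delta_pos": [0, 0, -1.5], "turn": [0, 0, 0], "hand": 0}, {"delta_pos": [0, 0, -2], "turn": [0, 0, 0], "hand": 0}])

```text
clock: 11.65
eef_pos: [510.7, 143.3, 112.4]
eef_rot: [3.142, 0.0, 1.866]
wrist_force: [0.2, -0.0, -1.5]
finger_gap: 13.8
```

Call:
carry_out(series=[{"delta_pos": [0, 0, -0.5], "turn": [0, 0, 0], "hand": 0}, {"delta_pos": [0, 0, -1], "turn": [0, 0, 0], "hand": 0}, {"delta_pos": [0, 0, -1], "turn": [0, 0, 0], "hand": 0}])

```text
clock: 12.02
eef_pos: [510.7, 143.3, 111.5]
eef_rot: [3.141, 0.0, 1.866]
wrist_force: [0.8, 0.5, -2.0]
finger_gap: 13.4
```

Call:
carry_out(series=[{"delta_pos": [0, 0, -0.5], "turn": [0, 0, 0], "hand": 0}, {"delta_pos": [0, 0, -1], "turn": [0, 0, 0], "hand": 0}, {"delta_pos": [0, 0, -1.5], "turn": [0, 0, 0], "hand": 0}])

```text
clock: 12.4
eef_pos: [510.9, 143.4, 110.6]
eef_rot: [3.141, 0.0, 1.866]
wrist_force: [-1.5, 0.3, 7.1]
finger_gap: 13.6
```

Call:
carry_out(series=[{"delta_pos": [0, 0, -0.5], "turn": [0, 0, 0], "hand": 0}, {"delta_pos": [0, 0, -1], "turn": [0, 0, 0], "hand": 0}, {"delta_pos": [0, 0, -1.5], "turn": [0, 0, 0], "hand": 0}])

```text
clock: 12.78
eef_pos: [511.0, 143.4, 109.3]
eef_rot: [3.141, 0.0, 1.866]
wrist_force: [-2.5, -0.4, 8.6]
finger_gap: 13.4
```

Contact began at TCP z≈111, so the connector meets the card about 36 mm up. The contact force is now about 10.5 N including the card's weight. I'll press on in small steps.

Call:
carry_out(series=[{"delta_pos": [0, 0, -0.5], "turn": [0, 0, 0], "hand": 0}, {"delta_pos": [0, 0, -1], "turn": [0, 0, 0], "hand": 0}, {"delta_pos": [0, 0, -1], "turn": [0, 0, 0], "hand": 0}])

```text
clock: 13.15
eef_pos: [511.0, 143.4, 108.4]
eef_rot: [3.14, 0.0, 1.866]
wrist_force: [-3.3, -0.2, 10.1]
finger_gap: 13.7
```

```bash
python3 snap.py j_box
```

```text
13.2 [511.  143.4 108.4] [3.1405e+00 1.0000e-04 1.8658e+00] [-2.7 -0.3  9.6] 13.5
```

Call:
carry_out(series=[{"delta_pos": [-0.3, 0, -0.4], "turn": [0, 0, 0], "hand": 0}, {"delta_pos": [-0.3, 0, -0.8], "turn": [0, 0, 0], "hand": 0}, {"delta_pos": [-0.3, 0, -0.8], "turn": [0, 0, 0], "hand": 0}])

```text
clock: 13.58
eef_pos: [510.9, 143.4, 107.8]
eef_rot: [3.14, 0.0, 1.866]
wrist_force: [-1.9, -1.3, 10.5]
finger_gap: 13.7
```

```bash
python3 snap.py j_box;python3 snap.py j_side side
```

```text
13.625 [510.9 143.4 107.8] [3.1399e+00 2.0000e-04 1.8658e+00] [-2.  -1.1 10.2] 13.7
13.675 [510.9 143.4 107.8] [3.1399e+00 2.0000e-04 1.8658e+00] [-2.5 -0.6 10.6] 13.7
```

Call:
carry_out(series=[{"delta_pos": [-0.2, 0, -0.5], "turn": [0, 0, 0], "hand": 0}, {"delta_pos": [-0.2, 0, -1], "turn": [0, 0, 0], "hand": 0}, {"delta_pos": [-0.2, 0, -1.3], "turn": [0, 0, 0], "hand": 0}, {"delta_pos": [-0.2, 0, -1.3], "turn": [0, 0, 0], "hand": 0}])

```text
clock: 14.18
eef_pos: [510.9, 143.4, 106.7]
eef_rot: [3.139, 0.0, 1.866]
wrist_force: [-2.2, -0.1, 12.5]
finger_gap: 14.0
```

```bash
python3 snap.py j_box;python3 snap.py j_side side
```

```text
14.225 [510.9 143.4 106.7] [3.1394e+00 3.0000e-04 1.8658e+00] [-2.7 -0.7 12.4] 13.5
14.275 [510.9 143.4 106.7] [3.1394e+00 3.0000e-04 1.8658e+00] [-2.3 -0.7 11.8] 13.7
```

View pics/j_box.png

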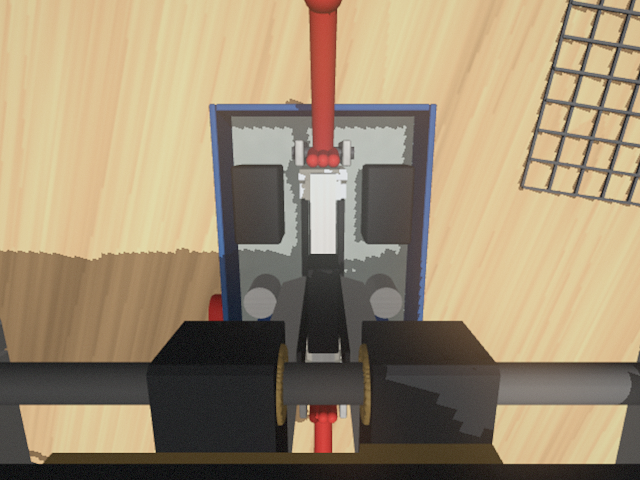

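Contact is about 14 N with about 4.3 mm of travel, and both levers are still open. The far lever runs straight out from the box. Releasing and rising.

Call:
carry_out(series=[{"delta_pos": [0, 0, 0], "turn": [0, 0, 0], "hand": 0.3}, {"delta_pos": [0, 0, 0], "turn": [0, 0, 0], "hand": 0.3}, {"delta_pos": [0, 0, 0], "turn": [0, 0, 0], "hand": 0.4}, {"delta_pos": [0, 0, 10], "turn": [0, 0, 0], "hand": 0.4}, {"delta_pos": [0, 0, 40], "turn": [0, 0, 0], "hand": 0.4}, {"delta_pos": [0, 0, 90], "turn": [0, 0, 0], "hand": 0.4}, {"delta_pos": [0, 0, 130], "turn": [0, 0, 0], "hand": 0.4}, {"delta_pos": [0, 0, 130], "turn": [0, 0, 0], "hand": 0.4}])

```text
clock: 15.28
eef_pos: [511.1, 143.6, 238.9]
eef_rot: [3.136, 0.001, 1.866]
wrist_force: [0.2, -0.1, -0.3]
finger_gap: 37.5
```

```bash
python3 snap.py k_box;python3 snap.py k_side side;python3 snap.py k_top top; python3 - <<'E'
from h import *
crop(cv2.imread("pics/k_side.png"),210,110,330,220,5,"pics/k1.png")
E
```

```text
15.325 [510.5 143.4 236.6] [3.1392e+00 3.0000e-04 1.8659e+00] [ 0.5  0.7 -0.7] 37.7
15.375 [510.  143.3 235.2] [-3.1416  0.      1.8658] [-0.5  0.8  0.2] 37.3
15.425 [509.8 143.3 234.5] [-3.1402e+00 -1.0000e-04  1.8658e+00] [-0.9  0.2 -0.9] 37.5
```

View pics/k_box.png

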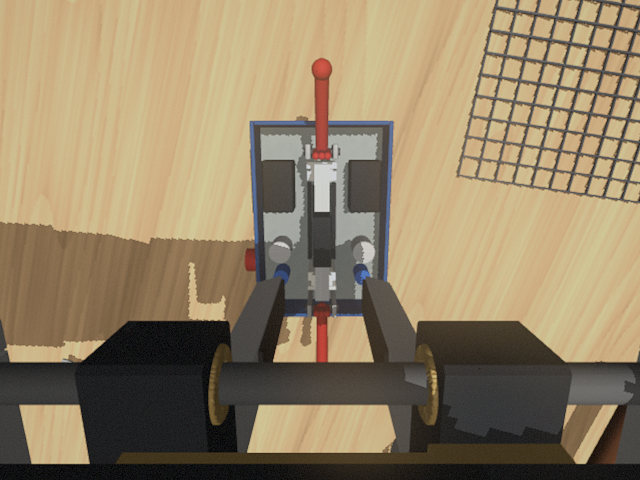

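View pics/k1.png

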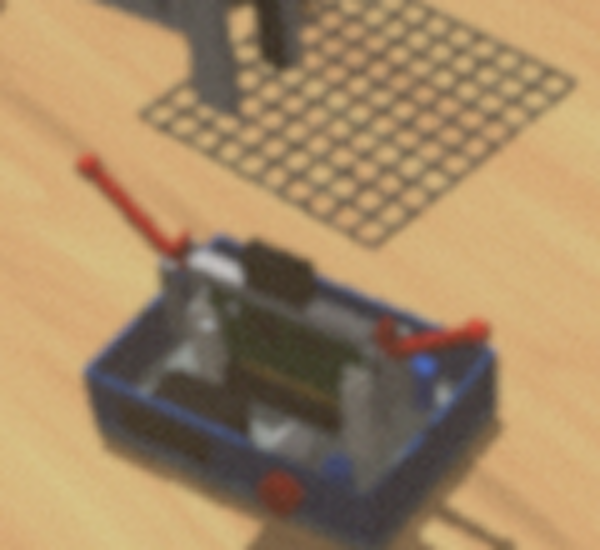

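View pics/k_top.png

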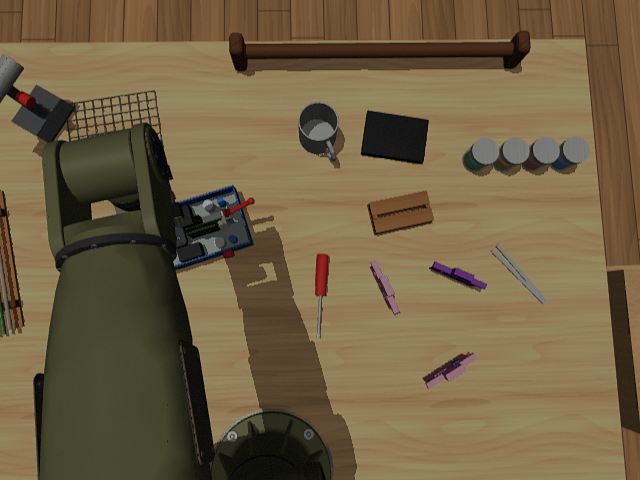

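The card is released and sits between the guides. The left ball is at wrist (321,69), side (228,143) and the right ball at side (306,176). The bystanders haven't moved. Next I'll get the ball positions and lever angles.

```bash
python3 - <<'E'
from h import *
S=dict(np.load("k_side.npz"));T=dict(np.load("k_top.npz"));W=dict(np.load("k_box.npz"))
C=np.array([510.7,144.1,0]);yaw=0.295
X=np.array([np.cos(yaw),np.sin(yaw),0]);Y=np.array([-np.sin(yaw),np.cos(yaw),0])
def plane(c,u,v):
    o,d=ray(c,u,v);t=((C-o)@X)/(d@X);p=o+t*d-C;return p@Y,p[2]
for n,c,u,v in [("L side",S,227.6,142.6),("R side",S,306,176)]: print(n,plane(c,u,v))
def red(f,x0,y0,x1,y1):
    h=cv2.cvtColor(cv2.imread(f),cv2.COLOR_BGR2HSV);m=cv2.inRange(h,(0,120,80),(8,255,255))|cv2.inRange(h,(172,120,80),(180,255,255))
    q=np.zeros_like(m);q[y0:y1,x0:x1]=m[y0:y1,x0:x1];return cv2.findNonZero(q)[:,0,:]
def b(p): 
    q=p-C;return q@X,q@Y,q[2]
top={"L":(126.2,239.5),"R":(251.2,200.8)}
side={"L":(227.6,142.6),"R":(306,176)}
for k in "LR":print(k,"top+side",b(tri([ray(T,*top[k]),ray(S,*side[k])])))
print("L wrist+side",b(tri([ray(W,321,69),ray(S,*side["L"])])))
for k in "LR":
  for z in (122,129,136): print(k,z,b(onz(T,*top[k],z))[:2])
for z in (122,129,136):print("wrist L",z,b(onz(W,321,69,z))[:2])
E
```

```text
L side (np.float64(117.52705525207871), np.float64(140.43334138935677))
R side (np.float64(-129.48279369992605), np.float64(137.43280922659164))
L top+side (np.float64(-0.8945463131352425), np.float64(119.06585829650021), np.float64(140.27744429014834))
R top+side (np.float64(-1.0721044864298528), np.float64(-127.50811502255083), np.float64(136.75579349839938))
L wrist+side (np.float64(0.22495938678432767), np.float64(119.81483377921386), np.float64(139.32288869485214))
L 122 (np.float64(2.36151679105708), np.float64(126.20371594539849))
L 129 (np.float64(0.6885077252647427), np.float64(123.97885173222977))
L 136 (np.float64(-0.9845013405276609), np.float64(121.75398751906101))
R 122 (np.float64(0.9402857868571927), np.float64(-125.09171044827642))
R 129 (np.float64(-0.7219794550186326), np.float64(-125.4169019099908))
R 136 (np.float64(-2.384244696894465), np.float64(-125.74209337170518))
wrist L 122 (np.float64(-0.6458911891474101), np.float64(124.2130934519209))
wrist L 129 (np.float64(-0.6612698159159296), np.float64(122.91191174295652))
wrist L 136 (np.float64(-0.6766484426844562), np.float64(121.61073003399213))
```

Call:
carry_out(series=[{"delta_pos": [-13, 46, 0], "turn": [0, 0, 0], "hand": 0}, {"delta_pos": [-27, 92, 0], "turn": [0, 0, 0], "hand": 0}, {"delta_pos": [-41, 138, 0], "turn": [0, 0, 0], "hand": 0}, {"delta_pos": [-41, 138, -40], "turn": [0, 0, 0], "hand": 0}, {"delta_pos": [-41, 138, -80], "turn": [0, 0, 0], "hand": 0}, {"delta_pos": [-41, 138, -104], "turn": [0, 0, 0], "hand": 0}, {"delta_pos": [-41, 138, -104], "turn": [0, 0, 0], "hand": 0}, {"delta_pos": [-41, 138, -104], "turn": [0, 0, 0], "hand": 0}])

```text
clock: 16.42
eef_pos: [469.4, 281.4, 132.0]
eef_rot: [3.141, -0.0, 1.866]
wrist_force: [0.9, 0.0, -0.0]
finger_gap: 0.7
```

```bash
python3 snap.py l_box;python3 snap.py l_side side; python3 - <<'E'
from h import *
crop(cv2.imread("pics/l_side.png"),190,80,330,220,4,"pics/l1.png")
E
```

```text
16.475 [469.6 281.5 132.3] [ 3.1403e+00 -2.0000e-04  1.8658e+00] [-0.7  0.5 -0.3] 0.2
16.525 [469.6 281.5 132.4] [ 3.1401e+00 -3.0000e-04  1.8657e+00] [ 0.  -0.6  0.5] 0.4
```

View pics/l_box.png

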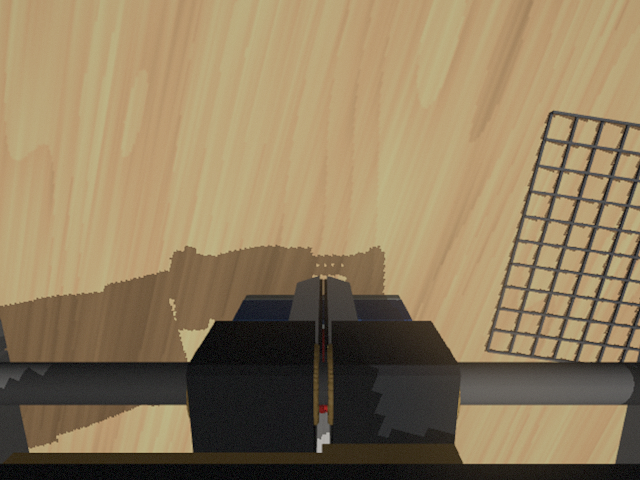

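View pics/l1.png

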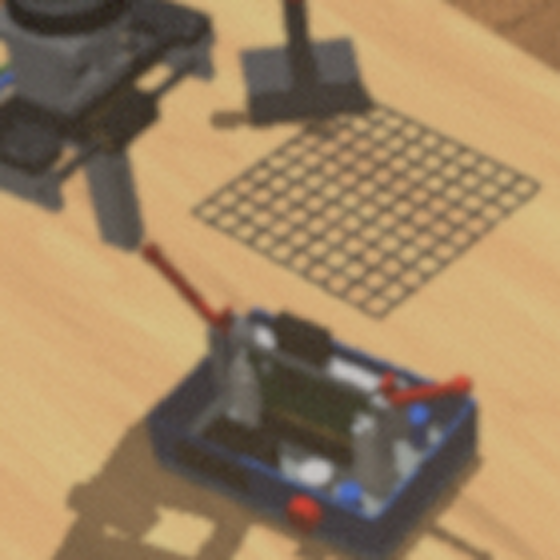

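Call:
carry_out(series=[{"delta_pos": [1.5, -5, 0], "turn": [0, 0, 0], "hand": 0}, {"delta_pos": [3, -9.8, 0], "turn": [0, 0, 0], "hand": 0}, {"delta_pos": [3.7, -12.2, 2.2], "turn": [0, 0, 0], "hand": 0}, {"delta_pos": [4.5, -14.6, 4.3], "turn": [0, 0, 0], "hand": 0}, {"delta_pos": [5.3, -17.3, 6.5], "turn": [0, 0, 0], "hand": 0}, {"delta_pos": [6.1, -20, 8.6], "turn": [0, 0, 0], "hand": 0}])

```text
clock: 17.27
eef_pos: [475.6, 262.3, 141.5]
eef_rot: [3.139, -0.002, 1.866]
wrist_force: [-2.0, 4.3, 4.5]
finger_gap: 0.5
```

```bash
python3 snap.py m_side side; python3 - <<'E'
from h import *
crop(cv2.imread("pics/m_side.png"),190,80,330,220,4,"pics/m1.png")
E
```

```text
17.325 [475.7 261.7 141.4] [ 3.1393e+00 -1.3000e-03  1.8659e+00] [-1.   2.5  2.9] 0.5
```

View pics/m1.png

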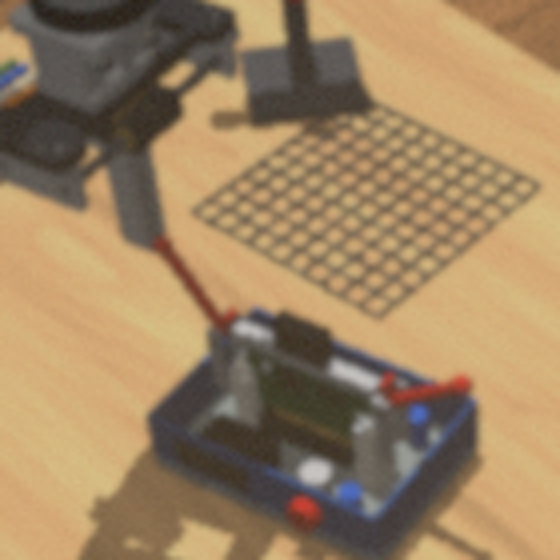

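Call:
carry_out(series=[{"delta_pos": [0, 0, -2], "turn": [0, 0, 0], "hand": 0}, {"delta_pos": [0.9, -2.8, -1.5], "turn": [0, 0, 0], "hand": 0}, {"delta_pos": [1.7, -5.6, 0], "turn": [0, 0, 0], "hand": 0}, {"delta_pos": [2.6, -8.6, 1.4], "turn": [0, 0, 0], "hand": 0}, {"delta_pos": [3.5, -11.7, 2.7], "turn": [0, 0, 0], "hand": 0}])

```text
clock: 17.95
eef_pos: [478.8, 249.9, 143.1]
eef_rot: [3.141, -0.001, 1.866]
wrist_force: [-3.6, 6.6, 4.9]
finger_gap: 0.6
```

```bash
python3 snap.py n_side side; python3 - <<'E'
from h import *
crop(cv2.imread("pics/n_side.png"),190,80,330,220,4,"pics/n1.png")
E
```

```text
18.0 [478.9 249.7 143.3] [ 3.1409e+00 -1.0000e-03  1.8656e+00] [-3.2  5.9  4.9] 0.6
```

View pics/n1.png

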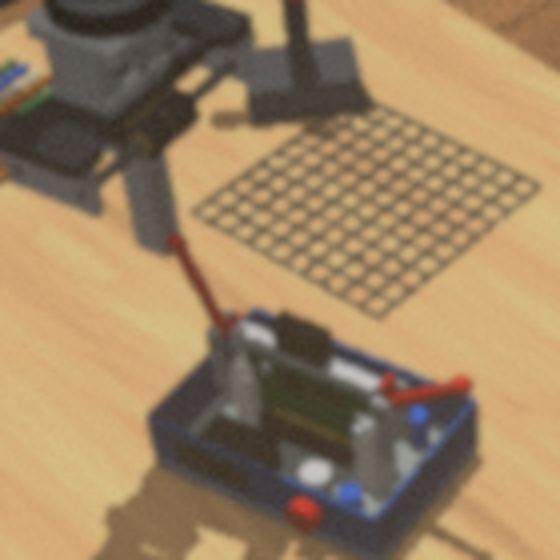

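Call:
carry_out(series=[{"delta_pos": [1, -3.2, 1.2], "turn": [0, 0, 0], "hand": 0}, {"delta_pos": [2, -6.3, 2.4], "turn": [0, 0, 0], "hand": 0}, {"delta_pos": [2, -6.3, 2.4], "turn": [0, 0, 0], "hand": 0}])

```text
clock: 18.38
eef_pos: [480.9, 243.4, 145.5]
eef_rot: [3.141, -0.001, 1.866]
wrist_force: [-2.6, 5.1, 4.0]
finger_gap: 0.6
```

Call:
carry_out(series=[{"delta_pos": [1, -3.2, 0.8], "turn": [0, 0, 0], "hand": 0}, {"delta_pos": [1.9, -6.4, 1.6], "turn": [0, 0, 0], "hand": 0}])

```text
clock: 18.62
eef_pos: [482.8, 237.3, 147.2]
eef_rot: [3.141, -0.001, 1.866]
wrist_force: [-2.7, 7.1, 4.8]
finger_gap: 0.7
```

Call:
carry_out(series=[{"delta_pos": [0.5, -1.6, 0.3], "turn": [0, 0, 0], "hand": 0}, {"delta_pos": [1, -3.3, 0.6], "turn": [0, 0, 0], "hand": 0}])

```text
clock: 18.88
eef_pos: [483.7, 234.3, 147.9]
eef_rot: [3.14, -0.002, 1.866]
wrist_force: [-4.7, 9.6, 8.2]
finger_gap: 0.4
```

Call:
carry_out(series=[{"delta_pos": [0.3, -1, 1], "turn": [0, 0, 0], "hand": 0}, {"delta_pos": [0.6, -2, 1.2], "turn": [0, 0, 0], "hand": 0}, {"delta_pos": [0.6, -2, 1.2], "turn": [0, 0, 0], "hand": 0}])

```text
clock: 19.25
eef_pos: [484.2, 232.3, 148.7]
eef_rot: [3.141, -0.002, 1.866]
wrist_force: [-3.0, 8.9, 2.6]
finger_gap: 0.5
```

Call:
carry_out(series=[{"delta_pos": [0.3, -1, 0.2], "turn": [0, 0, 0], "hand": 0}, {"delta_pos": [0.6, -2, 0.4], "turn": [0, 0, 0], "hand": 0}, {"delta_pos": [0.6, -2, 0.4], "turn": [0, 0, 0], "hand": 0}])

```text
clock: 19.62
eef_pos: [484.7, 230.6, 149.1]
eef_rot: [3.141, -0.002, 1.866]
wrist_force: [-3.6, 11.6, 2.3]
finger_gap: 0.7
```

Call:
carry_out(series=[{"delta_pos": [0.3, -1, 0.2], "turn": [0, 0, 0], "hand": 0}, {"delta_pos": [0.6, -2, 0.3], "turn": [0, 0, 0], "hand": 0}, {"delta_pos": [0.6, -2, 0.3], "turn": [0, 0, 0], "hand": 0}])

```text
clock: 20.0
eef_pos: [485.2, 228.9, 149.5]
eef_rot: [3.141, -0.003, 1.866]
wrist_force: [-2.9, 13.0, 3.7]
finger_gap: 0.7
```

Call:
carry_out(series=[{"delta_pos": [0.2, -0.7, 0], "turn": [0, 0, 0], "hand": 0}, {"delta_pos": [0.4, -1.4, 0.1], "turn": [0, 0, 0], "hand": 0}])

```text
clock: 20.25
eef_pos: [485.6, 227.8, 149.6]
eef_rot: [3.141, -0.003, 1.866]
wrist_force: [-4.4, 15.6, 4.5]
finger_gap: 0.5
```

Call:
carry_out(series=[{"delta_pos": [0.2, -0.7, 0], "turn": [0, 0, 0], "hand": 0}, {"delta_pos": [0.3, -1, 0], "turn": [0, 0, 0], "hand": 0}])

```text
clock: 20.5
eef_pos: [485.9, 227.0, 149.7]
eef_rot: [3.141, -0.003, 1.866]
wrist_force: [-5.4, 16.5, 5.5]
finger_gap: 0.2
```

```bash
python3 snap.py o_side side; python3 - <<'E'
from h import *
crop(cv2.imread("pics/o_side.png"),190,80,330,220,4,"pics/o1.png")
E
```

```text
20.55 [485.9 226.9 149.8] [ 3.1405 -0.0033  1.8663] [-4.1 16.9  5.6] 0.6
```

View pics/o1.png

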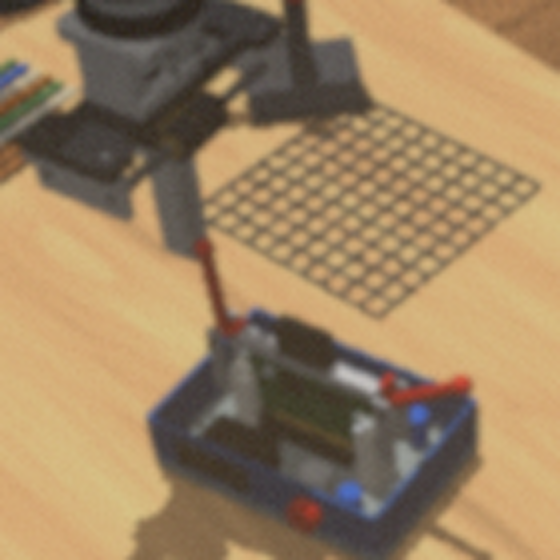

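```bash
cat > ang.py <<'E'
from h import *
import sys
S=dict(np.load(sys.argv[1]+".npz"))
C=np.array([510.7,144.1,0]);yaw=0.295
X=np.array([np.cos(yaw),np.sin(yaw),0]);Y=np.array([-np.sin(yaw),np.cos(yaw),0])
def plane(c,u,v):
    o,d=ray(c,u,v);t=((C-o)@X)/(d@X);p=o+t*d-C;return p@Y,p[2]
for i in range(2,len(sys.argv),2):
    y,z=plane(S,float(sys.argv[i]),float(sys.argv[i+1]));print(y,z,"theta",np.arctan2(abs(y)-68,z-91))
for y,z in((68,161),(82,160),(-68,161),(68,91),(-68,91)): print(y,z,proj(S,C+y*Y+[0,0,z]))
E
python3 ang.py o_side 240.8 141.2 305.5 175.8
```

```text
69.0821281178242 165.7419559915221 theta 0.014477176865696823
-128.00502804689603 137.40443913679223 theta 0.9125226151490451
68 161 [241.39081512 142.75090891]
82 160 [237.14571398 141.28290181]
-68 161 [284.94335758 160.62204438]
68 91 [244.98973788 162.61648992]
-68 91 [286.63341383 180.37577738]
```

The left lever is upright (side view gives θ≈0.01–0.05). I'll back off and go round to the right lever at θ≈0.91.

Call:
carry_out(series=[{"delta_pos": [-6, 20, 0], "turn": [0, 0, 0], "hand": 0}, {"delta_pos": [-6, 20, 50], "turn": [0, 0, 0], "hand": 0}, {"delta_pos": [-6, 20, 90], "turn": [0, 0, 0], "hand": 0}, {"delta_pos": [8, -27, 90], "turn": [0, 0, 0], "hand": 0}, {"delta_pos": [23, -75, 90], "turn": [0, 0, 0], "hand": 0}, {"delta_pos": [38, -125, 90], "turn": [0, 0, 0], "hand": 0}, {"delta_pos": [53, -175, 90], "turn": [0, 0, 0], "hand": 0}, {"delta_pos": [67, -223, 90], "turn": [0, 0, 0], "hand": 0}])

```text
clock: 21.55
eef_pos: [553.2, -0.1, 239.0]
eef_rot: [-3.141, 0.0, 1.865]
wrist_force: [0.5, 1.2, 0.5]
finger_gap: 0.6
```

```bash
python3 snap.py p_wrist;python3 snap.py p_side side; python3 - <<'E'
from h import *
crop(cv2.imread("pics/p_side.png"),210,80,350,220,4,"pics/p1.png")
E
```

```text
21.6 [554.2  -4.7 238.7] [-3.1404e+00  1.7000e-03  1.8625e+00] [ 1.  -4.3 -0.4] 0.5
21.65 [553.6  -2.1 238.6] [-3.1402e+00  9.0000e-04  1.8614e+00] [0.2 0.9 0.5] 0.7
```

View pics/p_wrist.png

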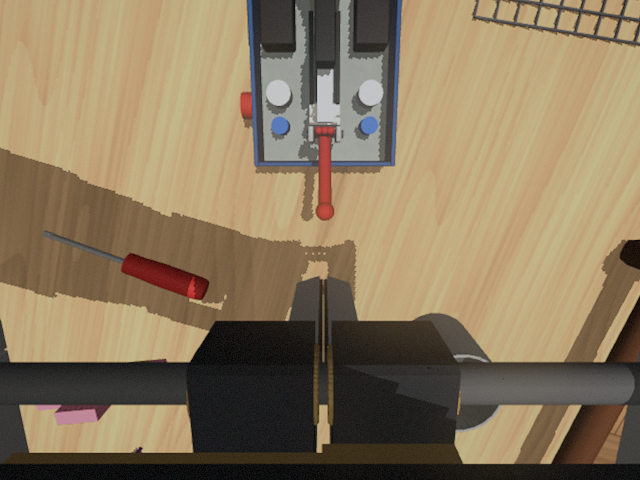

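View pics/p1.png

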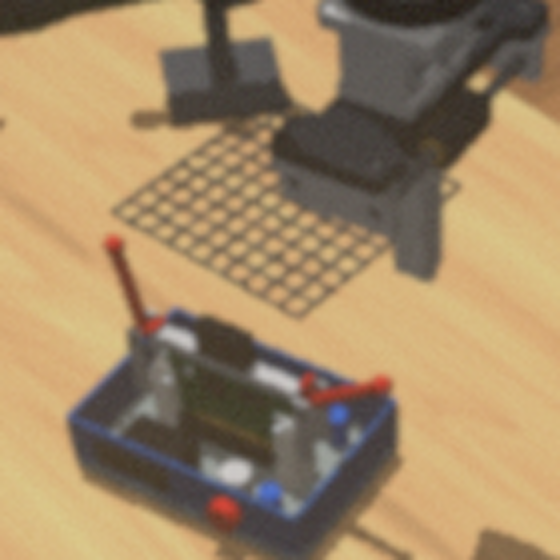

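The right ball is at wrist (325,211), inline with the finger seam (u≈323). The left ball is now at side (238,141), so that lever fell back a little as expected and I'll return to it.

Call:
carry_out(series=[{"delta_pos": [0, 0, -50], "turn": [0, 0, 0], "hand": 0}, {"delta_pos": [0, 0, -95], "turn": [0, 0, 0], "hand": 0}, {"delta_pos": [0, 0, -114], "turn": [0, 0, 0], "hand": 0}, {"delta_pos": [0, 0, -114], "turn": [0, 0, 0], "hand": 0}, {"delta_pos": [0, 0, -114], "turn": [0, 0, 0], "hand": 0}])

```text
clock: 22.28
eef_pos: [553.6, 2.3, 126.3]
eef_rot: [3.14, 0.001, 1.866]
wrist_force: [-0.5, -0.7, 0.1]
finger_gap: 0.5
```

```bash
python3 snap.py q_wrist;python3 snap.py q_side side; python3 - <<'E'
from h import *
a=cv2.imread("pics/q_wrist.png");b=cv2.imread("pics/q_side.png")
cv2.imwrite("pics/q1.png",np.hstack([cv2.resize(a[100:340,240:400],(400,560)),cv2.resize(b[110:230,230:330],(400,560))]))
E
python3 ang.py p_side 238.2 140.8 305.5 176
```

```text
22.325 [553.7   2.3 126.5] [3.140e+00 8.000e-04 1.866e+00] [-0.3 -0.2 -0.1] 0.6
22.375 [553.6   2.3 126.4] [3.1400e+00 7.0000e-04 1.8659e+00] [0.7 0.2 0.5] 0.4
77.94953536424283 163.33460231594745 theta 0.13669102434075805
-127.98208784053814 136.69225972623985 theta 0.9198079919466349
68 161 [241.39081512 142.75090891]
82 160 [237.14571398 141.28290181]
-68 161 [284.94335758 160.62204438]
68 91 [244.98973788 162.61648992]
-68 91 [286.63341383 180.37577738]
```

View pics/q1.png

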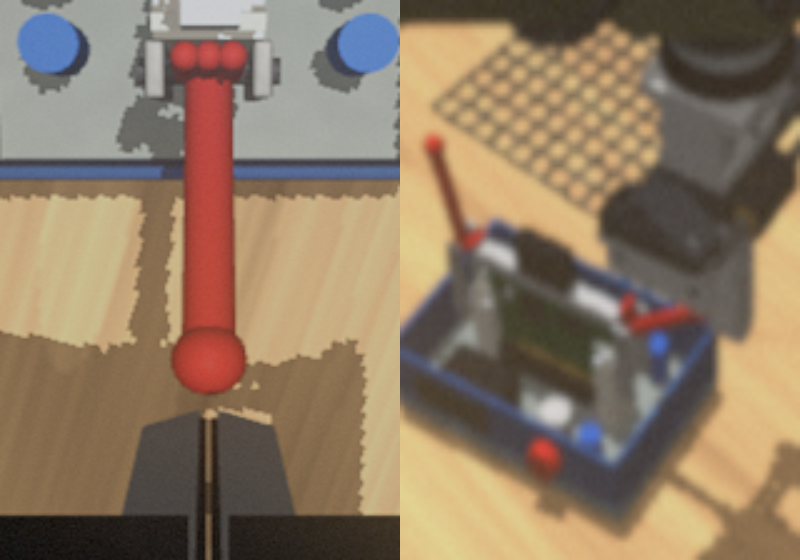

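Call:
carry_out(series=[{"delta_pos": [-1.4, 4.5, -2.4], "turn": [0, 0, 0], "hand": 0}, {"delta_pos": [-2.7, 9, -2.4], "turn": [0, 0, 0], "hand": 0}, {"delta_pos": [-3.4, 11.2, 0.3], "turn": [0, 0, 0], "hand": 0}, {"delta_pos": [-4.1, 13.4, 2.9], "turn": [0, 0, 0], "hand": 0}, {"delta_pos": [-4.9, 15.8, 5.3], "turn": [0, 0, 0], "hand": 0}, {"delta_pos": [-5.6, 18.3, 7.6], "turn": [0, 0, 0], "hand": 0}, {"delta_pos": [-6.4, 21, 9.8], "turn": [0, 0, 0], "hand": 0}, {"delta_pos": [-7.2, 23.6, 11.9], "turn": [0, 0, 0], "hand": 0}])

```text
clock: 23.38
eef_pos: [546.5, 25.7, 138.1]
eef_rot: [3.14, 0.001, 1.866]
wrist_force: [1.3, -2.8, 3.4]
finger_gap: 0.5
```

```bash
python3 snap.py r_side side; python3 - <<'E'
from h import *
crop(cv2.imread("pics/r_side.png"),210,80,350,220,4,"pics/r1.png")
E
```

```text
23.425 [546.3  26.1 138.1] [3.1401e+00 9.0000e-04 1.8658e+00] [ 0.9 -2.6  2.6] 0.4
```

View pics/r1.png

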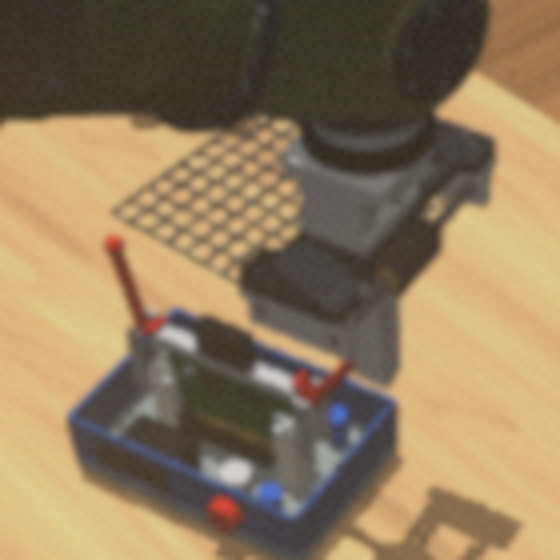

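Call:
carry_out(series=[{"delta_pos": [-0.8, 2.8, 1.8], "turn": [0, 0, 0], "hand": 0}, {"delta_pos": [-1.7, 5.7, 3.6], "turn": [0, 0, 0], "hand": 0}, {"delta_pos": [-2.6, 8.7, 5.2], "turn": [0, 0, 0], "hand": 0}, {"delta_pos": [-3.5, 11.7, 6.7], "turn": [0, 0, 0], "hand": 0}, {"delta_pos": [-4.5, 14.8, 8], "turn": [0, 0, 0], "hand": 0}])

```text
clock: 24.05
eef_pos: [541.5, 40.6, 145.3]
eef_rot: [3.141, 0.0, 1.866]
wrist_force: [2.2, -5.0, 3.9]
finger_gap: 0.4
```

Call:
carry_out(series=[{"delta_pos": [-1, 3.2, 1.1], "turn": [0, 0, 0], "hand": 0}, {"delta_pos": [-1.5, 4.8, 1.6], "turn": [0, 0, 0], "hand": 0}, {"delta_pos": [-2, 6.4, 2], "turn": [0, 0, 0], "hand": 0}])

```text
clock: 24.42
eef_pos: [539.7, 46.7, 147.6]
eef_rot: [3.141, 0.001, 1.866]
wrist_force: [1.9, -6.7, 6.0]
finger_gap: 0.7
```

Call:
carry_out(series=[{"delta_pos": [-0.6, 2, 0.8], "turn": [0, 0, 0], "hand": 0}, {"delta_pos": [-1.2, 4, 1.4], "turn": [0, 0, 0], "hand": 0}])

```text
clock: 24.68
eef_pos: [538.5, 50.7, 148.9]
eef_rot: [3.141, 0.001, 1.866]
wrist_force: [2.7, -6.8, 4.2]
finger_gap: 0.3
```

Call:
carry_out(series=[{"delta_pos": [-0.5, 1.5, 0.7], "turn": [0, 0, 0], "hand": 0}, {"delta_pos": [-0.9, 3, 1.2], "turn": [0, 0, 0], "hand": 0}])

```text
clock: 24.92
eef_pos: [537.5, 53.8, 149.9]
eef_rot: [3.141, 0.001, 1.866]
wrist_force: [2.6, -5.3, 3.1]
finger_gap: 0.6
```

Call:
carry_out(series=[{"delta_pos": [-0.5, 1.5, 0.4], "turn": [0, 0, 0], "hand": 0}, {"delta_pos": [-0.9, 3, 0.7], "turn": [0, 0, 0], "hand": 0}])

```text
clock: 25.18
eef_pos: [536.6, 56.8, 150.5]
eef_rot: [3.141, 0.001, 1.866]
wrist_force: [2.8, -5.4, 1.8]
finger_gap: 0.6
```

Call:
carry_out(series=[{"delta_pos": [-0.4, 1.3, 0.2], "turn": [0, 0, 0], "hand": 0}, {"delta_pos": [-0.8, 2.6, 0.3], "turn": [0, 0, 0], "hand": 0}])

```text
clock: 25.42
eef_pos: [535.8, 59.4, 150.9]
eef_rot: [3.141, 0.001, 1.866]
wrist_force: [2.4, -5.1, 2.6]
finger_gap: 0.2
```

Call:
carry_out(series=[{"delta_pos": [-0.3, 1, 0.1], "turn": [0, 0, 0], "hand": 0}, {"delta_pos": [-0.6, 2, 0.1], "turn": [0, 0, 0], "hand": 0}])

```text
clock: 25.68
eef_pos: [535.2, 61.3, 151.1]
eef_rot: [3.141, 0.001, 1.866]
wrist_force: [2.7, -5.9, 4.4]
finger_gap: 0.7
```

Call:
carry_out(series=[{"delta_pos": [-0.3, 0.8, 0], "turn": [0, 0, 0], "hand": 0}, {"delta_pos": [-0.4, 1.2, 0], "turn": [0, 0, 0], "hand": 0}])

```text
clock: 25.92
eef_pos: [534.9, 62.5, 151.2]
eef_rot: [3.141, 0.001, 1.866]
wrist_force: [1.0, -6.5, 5.0]
finger_gap: 0.2
```

Call:
carry_out(series=[{"delta_pos": [-0.2, 0.7, 0], "turn": [0, 0, 0], "hand": 0}, {"delta_pos": [-0.4, 1.2, 0], "turn": [0, 0, 0], "hand": 0}])

```text
clock: 26.18
eef_pos: [534.7, 63.2, 151.3]
eef_rot: [3.141, 0.002, 1.866]
wrist_force: [4.3, -11.6, 4.1]
finger_gap: 0.4
```

```bash
python3 snap.py s_side side; python3 - <<'E'
from h import *
crop(cv2.imread("pics/s_side.png"),210,80,350,220,4,"pics/s1.png")
E
```

```text
26.225 [534.7  63.1 151.3] [3.1407e+00 2.1000e-03 1.8654e+00] [  3.  -10.3   5.5] 0.5
```

View pics/s1.png

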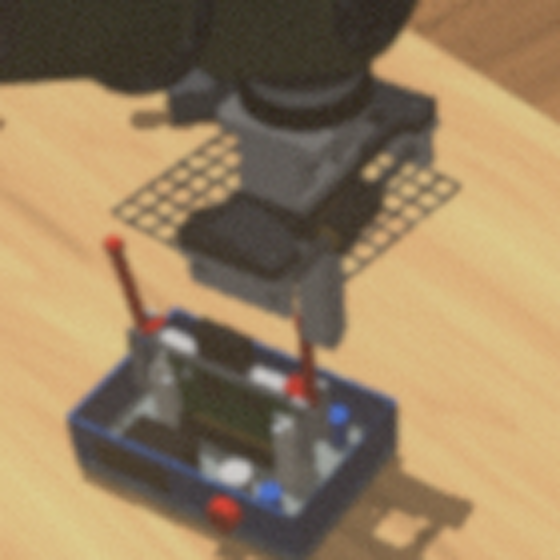

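The right lever hit its rigid stop (the force stepped from 6 to 12 N) and stands upright in the side view. Going back to the left lever.

Call:
carry_out(series=[{"delta_pos": [6, -20, 0], "turn": [0, 0, 0], "hand": 0}, {"delta_pos": [6, -20, 40], "turn": [0, 0, 0], "hand": 0}, {"delta_pos": [6, -20, 80], "turn": [0, 0, 0], "hand": 0}, {"delta_pos": [-8, 28, 80], "turn": [0, 0, 0], "hand": 0}, {"delta_pos": [-23, 77, 80], "turn": [0, 0, 0], "hand": 0}, {"delta_pos": [-38, 126, 80], "turn": [0, 0, 0], "hand": 0}, {"delta_pos": [-52, 172, 80], "turn": [0, 0, 0], "hand": 0}, {"delta_pos": [-57, 190, 80], "turn": [0, 0, 0], "hand": 0}])

```text
clock: 27.22
eef_pos: [476.6, 255.4, 230.4]
eef_rot: [-3.14, -0.001, 1.868]
wrist_force: [0.3, -0.6, 0.9]
finger_gap: 0.2
```

Call:
carry_out(series=[{"delta_pos": [0, 0, 0], "turn": [0, 0, 0], "hand": 0}, {"delta_pos": [0, 0, -40], "turn": [0, 0, 0], "hand": 0}, {"delta_pos": [0, 0, -75], "turn": [0, 0, 0], "hand": 0}, {"delta_pos": [0, 0, -82], "turn": [0, 0, 0], "hand": 0}, {"delta_pos": [0, 0, -82], "turn": [0, 0, 0], "hand": 0}])

```text
clock: 27.85
eef_pos: [478.0, 253.3, 149.6]
eef_rot: [3.141, 0.0, 1.865]
wrist_force: [1.0, -0.2, 0.5]
finger_gap: 0.7
```

```bash
python3 snap.py t_side side; python3 - <<'E'
from h import *
crop(cv2.imread("pics/t_side.png"),210,80,350,220,4,"pics/t1.png")
E
```

```text
27.9 [478.1 253.6 150.2] [ 3.140e+00 -2.000e-04  1.865e+00] [0.5 0.3 0.5] 0.5
```

View pics/t1.png

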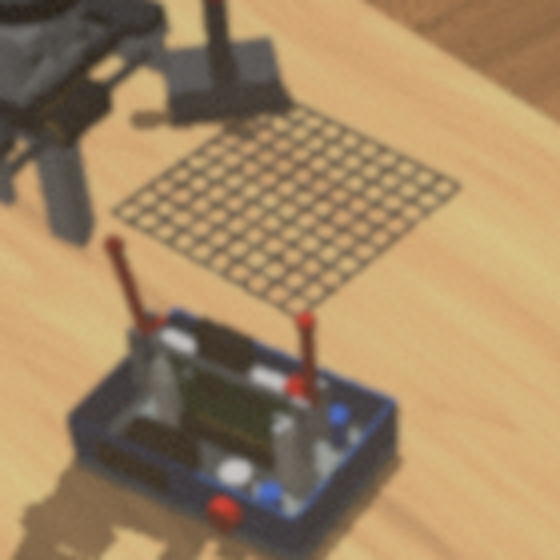

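Call:
carry_out(series=[{"delta_pos": [1.7, -5.7, 0], "turn": [0, 0, 0], "hand": 0}, {"delta_pos": [3.5, -11.5, 0], "turn": [0, 0, 0], "hand": 0}, {"delta_pos": [5.2, -17.2, 0], "turn": [0, 0, 0], "hand": 0}, {"delta_pos": [5.2, -17.2, 0], "turn": [0, 0, 0], "hand": 0}])

```text
clock: 28.4
eef_pos: [482.7, 236.4, 149.0]
eef_rot: [3.141, -0.0, 1.865]
wrist_force: [0.0, -0.3, 0.5]
finger_gap: 0.5
```

```bash
python3 ang.py t_side 238.4 140.6 286.5 159.8
```

```text
77.11279126244561 164.357871021522 theta 0.12359063320147297
-73.04575936793596 166.08798713576573 theta 0.0670970850593067
68 161 [241.39081512 142.75090891]
82 160 [237.14571398 141.28290181]
-68 161 [284.94335758 160.62204438]
68 91 [244.98973788 162.61648992]
-68 91 [286.63341383 180.37577738]
```

Call:
carry_out(series=[{"delta_pos": [0.4, -1.4, 0.2], "turn": [0, 0, 0], "hand": 0}, {"delta_pos": [0.8, -2.8, 0.4], "turn": [0, 0, 0], "hand": 0}])

```text
clock: 28.65
eef_pos: [483.3, 234.2, 149.3]
eef_rot: [3.141, -0.0, 1.866]
wrist_force: [-0.6, 1.9, 0.7]
finger_gap: 0.3
```

Call:
carry_out(series=[{"delta_pos": [0.4, -1.2, 0.2], "turn": [0, 0, 0], "hand": 0}, {"delta_pos": [0.8, -2.5, 0.4], "turn": [0, 0, 0], "hand": 0}])

```text
clock: 28.9
eef_pos: [484.1, 231.6, 149.8]
eef_rot: [3.141, -0.0, 1.866]
wrist_force: [-0.3, 2.1, 1.3]
finger_gap: 0.6
```

Call:
carry_out(series=[{"delta_pos": [0.4, -1.2, 0.2], "turn": [0, 0, 0], "hand": 0}, {"delta_pos": [0.8, -2.5, 0.3], "turn": [0, 0, 0], "hand": 0}])

```text
clock: 29.15
eef_pos: [484.9, 229.1, 150.1]
eef_rot: [3.141, -0.0, 1.866]
wrist_force: [-1.4, 3.6, 2.3]
finger_gap: 0.4
```

Call:
carry_out(series=[{"delta_pos": [0.3, -1, 0.1], "turn": [0, 0, 0], "hand": 0}, {"delta_pos": [0.6, -2, 0.2], "turn": [0, 0, 0], "hand": 0}])

```text
clock: 29.4
eef_pos: [485.5, 227.2, 150.3]
eef_rot: [3.141, -0.0, 1.866]
wrist_force: [-1.4, 3.4, 4.1]
finger_gap: 0.4
```

Call:
carry_out(series=[{"delta_pos": [0.3, -1, 0], "turn": [0, 0, 0], "hand": 0}, {"delta_pos": [0.5, -1.6, 0], "turn": [0, 0, 0], "hand": 0}])

```text
clock: 29.65
eef_pos: [486.0, 225.6, 150.3]
eef_rot: [3.141, -0.0, 1.866]
wrist_force: [-2.9, 5.4, 4.6]
finger_gap: 0.8
```

Call:
carry_out(series=[{"delta_pos": [0.2, -0.8, 0], "turn": [0, 0, 0], "hand": 0}, {"delta_pos": [0.4, -1.3, 0], "turn": [0, 0, 0], "hand": 0}])

```text
clock: 29.9
eef_pos: [486.4, 224.4, 150.4]
eef_rot: [3.141, -0.001, 1.866]
wrist_force: [-2.7, 7.2, 5.9]
finger_gap: 0.6
```

Call:
carry_out(series=[{"delta_pos": [0.2, -0.6, 0], "turn": [0, 0, 0], "hand": 0}, {"delta_pos": [0.3, -0.9, 0], "turn": [0, 0, 0], "hand": 0}])

```text
clock: 30.15
eef_pos: [486.7, 223.6, 150.5]
eef_rot: [3.141, -0.001, 1.866]
wrist_force: [-2.9, 6.5, 6.5]
finger_gap: 0.4
```

Call:
carry_out(series=[{"delta_pos": [0.2, -0.7, 0], "turn": [0, 0, 0], "hand": 0}, {"delta_pos": [0.4, -1.2, 0], "turn": [0, 0, 0], "hand": 0}])

```text
clock: 30.4
eef_pos: [487.0, 222.6, 150.5]
eef_rot: [3.141, -0.001, 1.866]
wrist_force: [-3.9, 7.9, 7.0]
finger_gap: 0.2
```

```bash
python3 snap.py u_side side; python3 - <<'E'
from h import *
crop(cv2.imread("pics/u_side.png"),210,80,350,220,4,"pics/u1.png")
E
```

```text
30.45 [487.  222.6 150.5] [ 3.1410e+00 -1.1000e-03  1.8659e+00] [-4.   7.5  7.5] 0.1
```

View pics/u1.png

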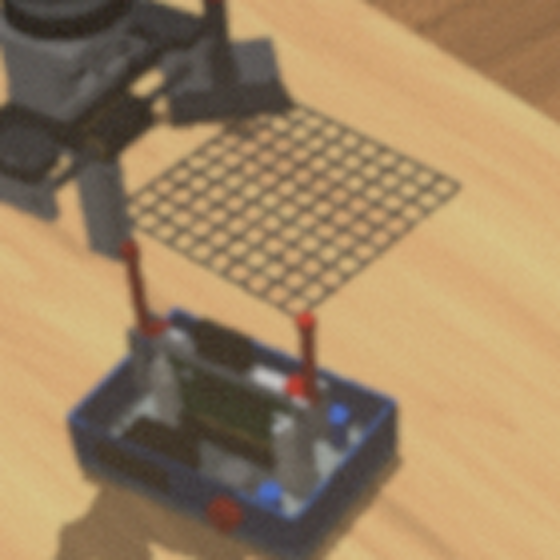

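Call:
carry_out(series=[{"delta_pos": [0.2, -0.7, 0.5], "turn": [0, 0, 0], "hand": 0}, {"delta_pos": [0.3, -1, 0.5], "turn": [0, 0, 0], "hand": 0}])

```text
clock: 30.7
eef_pos: [487.1, 222.1, 150.8]
eef_rot: [3.141, -0.002, 1.866]
wrist_force: [-4.4, 11.5, 4.2]
finger_gap: 0.3
```

Call:
carry_out(series=[{"delta_pos": [0.2, -0.5, 0], "turn": [0, 0, 0], "hand": 0}, {"delta_pos": [0.3, -0.8, 0], "turn": [0, 0, 0], "hand": 0}])

```text
clock: 30.95
eef_pos: [487.2, 221.7, 150.8]
eef_rot: [3.141, -0.003, 1.866]
wrist_force: [-5.2, 15.8, 5.3]
finger_gap: 0.6
```

The left lever is at its rigid stop too. Backing off clear and checking.

Call:
carry_out(series=[{"delta_pos": [-3, 10, 0], "turn": [0, 0, 0], "hand": 0}, {"delta_pos": [-8, 26, 0], "turn": [0, 0, 0], "hand": 0}, {"delta_pos": [-8, 26, 50], "turn": [0, 0, 0], "hand": 0}, {"delta_pos": [-8, 26, 90], "turn": [0, 0, 0], "hand": 0}, {"delta_pos": [0, 0, 100], "turn": [0, 0, 0], "hand": 0}, {"delta_pos": [10, -40, 110], "turn": [0, 0, 0], "hand": 0}, {"delta_pos": [23, -78, 110], "turn": [0, 0, 0], "hand": 0}, {"delta_pos": [23, -78, 110], "turn": [0, 0, 0], "hand": 0}])

```text
clock: 31.95
eef_pos: [511.1, 140.8, 260.4]
eef_rot: [-3.141, 0.001, 1.863]
wrist_force: [0.2, 0.7, -1.2]
finger_gap: 0.8
```

```bash
python3 snap.py v_wrist; python3 snap.py v_side side; python3 - <<'E'
from h import *
a=cv2.imread("pics/v_wrist.png");b=cv2.imread("pics/v_side.png")
cv2.imwrite("pics/v1.png",np.hstack([cv2.resize(a[60:350,220:420],(400,580)),cv2.resize(b[110:240,220:310],(400,580))]))
E
python3 ang.py v_side 242 142 286.5 159.8 | head -2
```

```text
32.0 [510.7 142.  260.4] [-3.1411e+00  2.0000e-04  1.8641e+00] [-0.2  0.6 -0. ] 0.7
32.05 [510.5 142.7 260.4] [-3.1410e+00  1.0000e-04  1.8653e+00] [ 0.  -0.6 -1.1] 0.1
65.39797798251804 164.62632127127245 theta -0.03532621882889333
-73.04575936793596 166.08798713576573 theta 0.0670970850593067
```

View pics/v1.png

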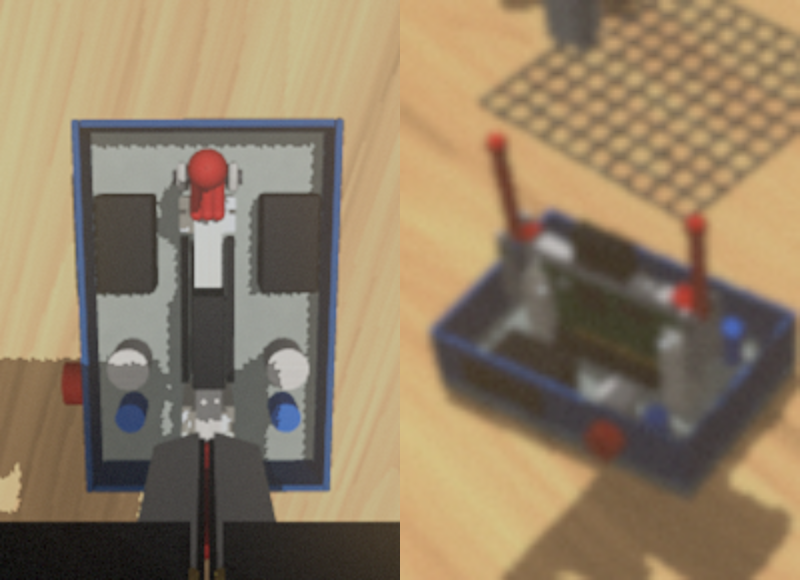

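The left ball is straight above its pivot. The side view suggests 0.07 for the right lever, but that view is biased for it, so I'll verify with the wrist camera.

Call:
carry_out(series=[{"delta_pos": [15, -50, 10], "turn": [0, 0, 0], "hand": 0}, {"delta_pos": [30, -100, 10], "turn": [0, 0, 0], "hand": 0}, {"delta_pos": [43, -140, 10], "turn": [0, 0, 0], "hand": 0}, {"delta_pos": [43, -140, 10], "turn": [0, 0, 0], "hand": 0}, {"delta_pos": [43, -140, 10], "turn": [0, 0, 0], "hand": 0}])

```text
clock: 32.67
eef_pos: [553.5, 3.6, 270.4]
eef_rot: [-3.141, -0.0, 1.867]
wrist_force: [0.1, -0.4, 0.4]
finger_gap: 0.2
```

```bash
python3 snap.py w_wrist; python3 snap.py w_side side; python3 - <<'E'
from h import *
a=cv2.imread("pics/w_wrist.png");b=cv2.imread("pics/w_side.png")
cv2.imwrite("pics/w1.png",np.hstack([cv2.resize(a[0:290,220:420],(400,580)),cv2.resize(b[110:240,220:310],(400,580))]))
C=np.array([510.7,144.1,0]);yaw=0.295
X=np.array([np.cos(yaw),np.sin(yaw),0]);Y=np.array([-np.sin(yaw),np.cos(yaw),0])
for n in("v","w"):
    W=dict(np.load(n+"_wrist.npz"))
    for s in(1,-1):
        print(n,s,"theta0",proj(W,C+s*68*Y+[0,0,161]),"theta.1",proj(W,C+s*75*Y+[0,0,160.6]))
S=dict(np.load("w_side.npz"));h=cv2.cvtColor(b,cv2.COLOR_BGR2HSV)
E
```

```text
32.725 [553.5   3.8 270.6] [-3.1414e+00 -2.0000e-04  1.8674e+00] [ 0.8  0.1 -0.2] 0.7
32.775 [553.5   3.7 270.7] [ 3.1415e+00 -1.0000e-04  1.8676e+00] [ 0.6 -0.   0.7] 0.5
v 1 theta0 [324.0219836  147.14915073] theta.1 [323.98838106 136.72149234]
v -1 theta0 [324.5728952 327.3174883] theta.1 [324.59584509 335.31886704]
w 1 theta0 [323.36905167 -86.6396811 ] theta.1 [323.37010255 -99.3093631 ]
w -1 theta0 [323.33516074 136.31509034] theta.1 [323.33286235 146.40793503]
```

View pics/w1.png

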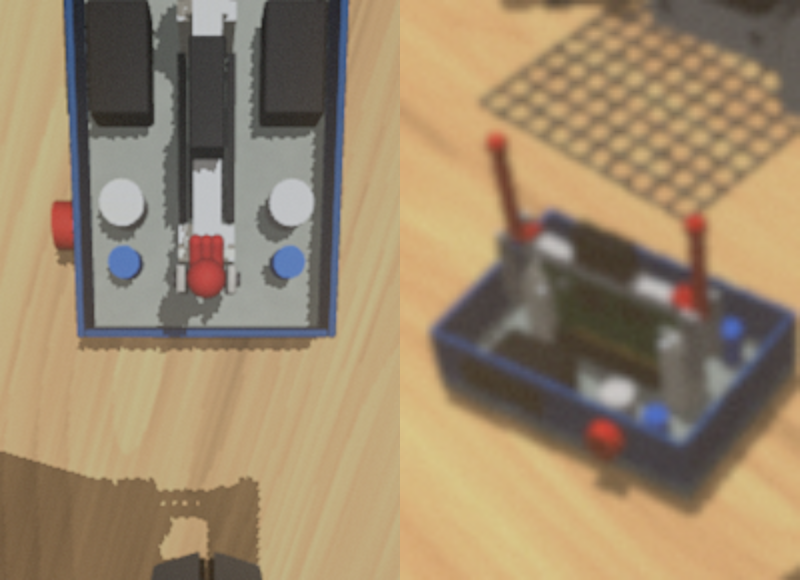

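The wrist views put both levers near 0.03 rad: the left ball is at v 144.5 (147.1 expected at 0 rad, 136.7 at 0.1), and the right at v 139 (136.3 and 146.4). The card stands in both guides and the gripper is clear, so I'm handing in.

```bash
python3 snap.py x_top top; python3 - <<'E'
from h import *
a=cv2.imread("pics/a_top.png").astype(int);b=cv2.imread("pics/x_top.png").astype(int)
for n,(x0,y0,x1,y1) in dict(mug=(295,98,345,165),pad=(355,105,435,170),screw=(310,250,333,340)).items(): print(n,np.abs(a-b)[y0:y1,x0:x1].mean())
s=read_state();print(s["clock"],np.round(s["wrist_force"],1))
print(sign_off())
E
```

```text
32.825 [553.5   3.6 270.7] [ 3.1415 -0.      1.8676] [0.7 0.6 0. ] 0.2
mug 20.028855721393036
pad 16.071923076923078
screw 25.593397745571657
32.825 [0.7 0.6 0. ]
the job is handed in; nothing more can be done
None
```

View pics/x_top.png

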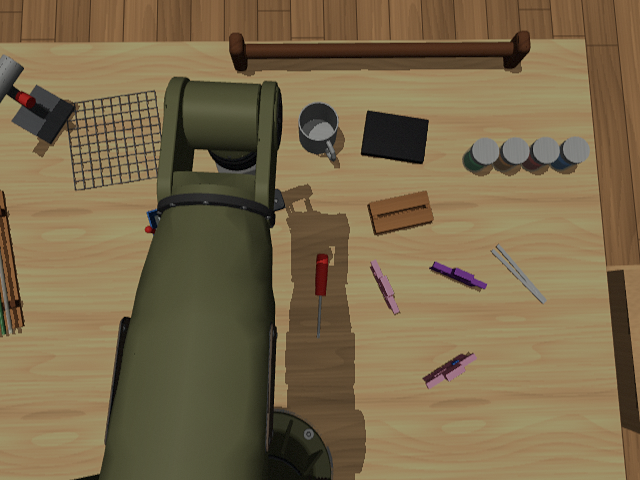

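I fitted the card to the controller and handed the job in at 32.8 s. No verdict was reported.

- **Card:** I took the green card with the black grip from the rack and slid it between the guides. It met the connector about 36 mm above the table, and I pressed it about 4 mm further with roughly 14 N (limit 18 N), then let go.
- **Levers:** I swung the left lever up, then the right one to its stop. The left had fallen back to about 0.14 rad, so I went back and pushed it to its stop too. The highest lever force I saw was about 18 N (limit 25 N).

Last checks:
- **Lever angles:** The wrist views put both levers at about 0.03 rad. The side view gave 0.07 rad for the right lever, but that view read about 4 mm off at its ball all along.
- **Card height:** I did not measure the final height of the card's lower edge. I inferred it from both levers being at their stops.
- **Gripper and bystanders:** The gripper was clear with no force on it. The top view shows the mug, pad and screwdriver at their starting pixels. An automatic before/after picture comparison there came out high, which I put down to a shadow over the screwdriver and general shading, as no movement shows.

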